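Load the reamer set and close the hold-down bail

ROBOT

A 7-joint arm with a two-finger parallel gripper is mounted at the origin on the work surface. World frame = base frame: x ahead of the robot, y to its left, z up, the work surface at z = 0. Lengths are in m, angles in rad, forces in N, time in s.
With the tool pointing down it reaches from about 0.4 to 0.85 m from the base axis. Payload 4.5 kg.
Tool frame: the origin (TCP) lies midway between the tips of the shut fingers; the grasp point (between the pads) lies 19 mm behind it; x points along the fingers, y is the direction in which the jaws open and shut, and the axes are right-handed (so a half turn about x gives the same grasp; the last joint's range is limited). The gripper opens to 88 mm and grips with 3 to 60 N. Pads are 18 mm wide; open, the fingers measure 123 mm over their backs; the gripper's body (75 mm by 187 mm) begins 45 mm behind the grasp point.
Start: joints at [1.146, 0.689, -0.195, 1.565, 0.157, 0.902, -0.215], TCP at [0.277, -0.56, 0.239] pointing down, gripper open.
Joint ranges: [-3.01, 3.01], [-0.46, 2.08], [-1.47, 1.51], [0.13, 2.56], [-1, 4.14], [0.04, 2.09], [-2.66, 2.66]. Speed limits (rad/s): [2.57, 2.57, 3.14, 3.14, 3.14, 3.14, 3.14].

INTERFACE

Orientations are given as a unit quaternion [x, y, z, w].
In Python, from plant import r gives the robot as it stands.
- The arm moves only by the tool arm_command, never from a script. Its argument "plan" is a list of rows, each a list of 5 numbers: the finger opening in m, from 0 to 0.0881, then the shift along the tool's x, y, z in m, then the turn about the tool's x in rad. In form: [[grip, dx, dy, dz, roll], ...]. A call has 1 to 12 rows; each row shifts and turns the commanded pose from where the row before left it, along the tool's axes as they then stand; what a row does not reach is not made up. A row lasts 1/8 s, in which the tool goes at most 62.5 mm and 10.7 degrees, less where a joint would pass 70% of its speed; a pose out of reach is approached as far as the arm can. A call is refused whole if a number of a shift passes 0.0625 or a number of a turn 0.188, either way. A call with a gripper value outside its range is refused whole. The fingers move at their own pace and stop on an object; "force" is the grip in N (left out, the last holds). Time passes only in rows, so rows that do not move let the fingers close. It gives the time, the measured TCP pose, the force and the opening at its end, in the units of the state.
- r.get_state(): the state, without advancing time (a new reading comes with each control period).
- r.snapshot(name): name is "side" or "top"; returns (picture, depth): 480x640x3 uint8, red, green, blue; 480x640 float32, m along the optical axis (not along the pixel's ray), 0 where there is no reading.
- r.calibration(name): a dict with "fx", "fy", "cx", "cy" (pixels), "k1" (the pictures are not rectified: a ray, as slopes to the right and down, at radius r is drawn at 1 + k1 r^2 times it, then the intrinsics apply), "eye" and "orientation" of the camera in the world. Camera axes: x right, y down, z forward; pixel columns grow to the right and rows downward; lengths in m; the calibration is good to about 2 mm. A picture is of the moment at which its call begins. calibration takes no time and is no camera call.
- r.finish_job(): hands the job in, once; it reports no verdict.
The state is a dict: "clock": time; "q": joint angles; "qd": joint speeds; "joint_torque": joint torques, N m; "tool_pos": TCP position; "eef_rot": TCP orientation; "contact_force": force on the tool from outside, world axes, zero at the start; "moment": the same for the moment, N m; "opening": opening from 0.0 (shut) to 1.0 (fully open).
Only numpy, scipy, OpenCV 4.12 (cv2) and the standard library are available. Lean on these libraries where they do the work, as an engineer would, in place of code of your own. Each camera call takes 0.05 s, during which the arm holds its last target.

TASK

Put the clean instruments back into the set block: move every reamer from the wash rack into a tapered socket and press or tap it fully home, flange down on the block, and drop the T-handle into the keyed bore, turned so that its flat meets the key and it sits fully down. When all of them are home, swing the hold-down bail over their heads until it is fully closed. Leave the brush in the rack and the needle holder where it lies.

Things in the scene. Friction and masses are not known exactly. Their poses are not given: they have to be found in the camera images.
- reamer0_mid (a point): Reamer (None if absent): steel, 105 mm tall, 0.2 kg, round about z, stands shank down in the rack. Point half-way up its axis, 52.5 mm above the shank's tip; z points to its top. From the tip up: tapered shank 45 mm (18 mm diameter at the tip, 26 at the top), flange 40 mm diameter, 6 thick, fluted round head 28 mm diameter, 54 tall, to grasp.
- reamer1_mid (a point): Another reamer, same as reamer0 in every way (None if absent); point half-way up its axis, 52.5 mm above the shank's tip, z to its top.
- reamer2_mid (a point): Another reamer, same as reamer0 in every way (None if absent); point half-way up its axis, 52.5 mm above the shank's tip, z to its top.
- reamer3_mid (a point): Another reamer, same as reamer0 in every way (None if absent); point half-way up its axis, 52.5 mm above the shank's tip, z to its top.
- handle_mid (a point): T-handle, 105 mm tall, 0.22 kg, shaft down in the rack. Point half-way up its axis; z up, x to the shaft's flat. From the tip up: 22 mm D-shaft 45 long (flat 6 from the axis, +x), flange 40 mm diameter, 6 thick, with a nub on the flat's side; 20 mm neck; black crossbar 24 (x) x 56 (y) x 26 mm, top 52.5 above this point, to grasp. Starts with x within 0.7 rad of the rack's x.
- rack: White wash rack, 170 x 240 mm (x, y), 55 high, loose, 1.6 kg; may be knocked aside with its load. Origin under its centre. Six 28 mm square openings at x = -40, 40 and y = -75, 0, 75 mm; in them, in any order, reamers, T-handle and brush hang on their flanges (flange undersides 55 mm above the table). +x faces away from the robot within 0.3 rad.
- brush: Bystander in one opening of the rack: cleaning brush 104 mm tall, thin straight 12 mm shank, slim neck, 24 mm white knob on top; stays there. Origin at the tip of its shank.
- socket0 (a point): Tapered socket in the set block (block y = 120 mm): centre of its 32 mm mouth, 60 mm above the table; axes as the block's. Four sprung brass jaws inside match any reamer. A reamer let go in it stands 7 to 11 mm proud; a push growing to 12 to 20 N drives it home (flange on the block, its mid point 7.5 mm above this point) and friction holds it.
- socket1 (a point): Another tapered socket, same as socket0, at block y = 75 mm: centre of its mouth, 60 mm above the table.
- socket2 (a point): Another tapered socket, same as socket0, at block y = -5 mm: centre of its mouth, 60 mm above the table.
- socket3 (a point): Another tapered socket, same as socket0, at block y = -50 mm: centre of its mouth, 60 mm above the table.
- keybore (a point): Keyed bore in the set block (block y = -105 mm): centre of its mouth, 60 mm above the table; axes as the block's. Round, 25 mm, with a flat key on its +x side, 7.5 mm from the axis, starting 14 mm below the mouth. The T-handle stands on the key until its flat (+x) faces block +x within 0.15 rad, then drops home (mid point 7.5 mm above this point).
- block: Set block: fixed aluminium, 74 x 284 x 60 mm (x, y, z) on a thin base plate, five holes in a row along y: four tapered sockets, one keyed bore. Origin under its centre on the table, z up; +x faces away from the robot within 0.3 rad.
- bail (a joint): Hold-down bail's angle: a U of 12 mm round bar hinged at the block's ends on the line x = 0, z = 45 mm along block y; crossbar 87 mm from it, 316 long. 0 = closed, crossbar straight above the heads; grows towards +x; starts at 1.35 to 1.6, lying back behind the block. Stays where left; 2 to 5 N moves it. Clears heads that are home by 4 mm, is stopped by a proud one.
- bail_bar (a point): Pinching place on the bail's crossbar, on the axis of the 12 mm bar (which runs along block y): in the block's frame x = 87 sin(angle), y = 35, z = 45 + 87 cos(angle) mm. It ends above the wide gap between sockets 1 and 2 (no head within 26 mm), so it can be pinched here from above all the way.
- needleholder: Bystander: steel needle holder with finger rings, 150 mm long (x), 60 mm over its rings, 6 mm high, lying at the far side between block and rack; origin under its middle.
Not all that is in view belongs to the job. Leave any blue or pink look-alike of the part that bears reamer0_mid alone.

How it is judged:
On the way, in this order (a step that is already met when the one before it is completed fails the run):
1. every reamer present is fully home in a socket and the T-handle fully home in the keyed bore, with the bail still open (((z of reamer0_mid in the frame of socket0 between 0 and 0.0105 m and horizontal distance between reamer0_mid and socket0 below 0.005 m and angle between reamer0_mid's own z axis and vertical below 0.06 rad) or (z of reamer0_mid in the frame of socket1 between 0 and 0.0105 m and horizontal distance between reamer0_mid and socket1 below 0.005 m and angle between reamer0_mid's own z axis and vertical below 0.06 rad) or (z of reamer0_mid in the frame of socket2 between 0 and 0.0105 m and horizontal distance between reamer0_mid and socket2 below 0.005 m and angle between reamer0_mid's own z axis and vertical below 0.06 rad) or (z of reamer0_mid in the frame of socket3 between 0 and 0.0105 m and horizontal distance between reamer0_mid and socket3 below 0.005 m and angle between reamer0_mid's own z axis and vertical below 0.06 rad)) and ((z of reamer1_mid in the frame of socket0 between 0 and 0.0105 m and horizontal distance between reamer1_mid and socket0 below 0.005 m and angle between reamer1_mid's own z axis and vertical below 0.06 rad) or (z of reamer1_mid in the frame of socket1 between 0 and 0.0105 m and horizontal distance between reamer1_mid and socket1 below 0.005 m and angle between reamer1_mid's own z axis and vertical below 0.06 rad) or (z of reamer1_mid in the frame of socket2 between 0 and 0.0105 m and horizontal distance between reamer1_mid and socket2 below 0.005 m and angle between reamer1_mid's own z axis and vertical below 0.06 rad) or (z of reamer1_mid in the frame of socket3 between 0 and 0.0105 m and horizontal distance between reamer1_mid and socket3 below 0.005 m and angle between reamer1_mid's own z axis and vertical below 0.06 rad)) and ((z of reamer2_mid in the frame of socket0 between 0 and 0.0105 m and horizontal distance between reamer2_mid and socket0 below 0.005 m and angle between reamer2_mid's own z axis and vertical below 0.06 rad) or (z of reamer2_mid in the frame of socket1 between 0 and 0.0105 m and horizontal distance between reamer2_mid and socket1 below 0.005 m and angle between reamer2_mid's own z axis and vertical below 0.06 rad) or (z of reamer2_mid in the frame of socket2 between 0 and 0.0105 m and horizontal distance between reamer2_mid and socket2 below 0.005 m and angle between reamer2_mid's own z axis and vertical below 0.06 rad) or (z of reamer2_mid in the frame of socket3 between 0 and 0.0105 m and horizontal distance between reamer2_mid and socket3 below 0.005 m and angle between reamer2_mid's own z axis and vertical below 0.06 rad)) and ((z of reamer3_mid in the frame of socket0 between 0 and 0.0105 m and horizontal distance between reamer3_mid and socket0 below 0.005 m and angle between reamer3_mid's own z axis and vertical below 0.06 rad) or (z of reamer3_mid in the frame of socket1 between 0 and 0.0105 m and horizontal distance between reamer3_mid and socket1 below 0.005 m and angle between reamer3_mid's own z axis and vertical below 0.06 rad) or (z of reamer3_mid in the frame of socket2 between 0 and 0.0105 m and horizontal distance between reamer3_mid and socket2 below 0.005 m and angle between reamer3_mid's own z axis and vertical below 0.06 rad) or (z of reamer3_mid in the frame of socket3 between 0 and 0.0105 m and horizontal distance between reamer3_mid and socket3 below 0.005 m and angle between reamer3_mid's own z axis and vertical below 0.06 rad)) and z of handle_mid in the frame of keybore between 0 and 0.0105 m and horizontal distance between handle_mid and keybore below 0.005 m and angle between handle_mid's own z axis and vertical below 0.06 rad and value of joint bail above 0.5 rad), for 0.2 s.
2. the bail is closed over them (value of joint bail below 0.08 rad), for 0.2 s.
At the end, for the whole second after the job is handed in: Every reamer present stands upright in its own one of the four sockets, within 5 mm of its axis and 3 mm of fully down; the T-handle likewise in the keyed bore; the bail is within 0.08 rad of closed; the brush is still in the rack's area (moved less than 150 mm) (((z of reamer0_mid in the frame of socket0 between 0 and 0.0105 m and horizontal distance between reamer0_mid and socket0 below 0.005 m and angle between reamer0_mid's own z axis and vertical below 0.06 rad) or (z of reamer0_mid in the frame of socket1 between 0 and 0.0105 m and horizontal distance between reamer0_mid and socket1 below 0.005 m and angle between reamer0_mid's own z axis and vertical below 0.06 rad) or (z of reamer0_mid in the frame of socket2 between 0 and 0.0105 m and horizontal distance between reamer0_mid and socket2 below 0.005 m and angle between reamer0_mid's own z axis and vertical below 0.06 rad) or (z of reamer0_mid in the frame of socket3 between 0 and 0.0105 m and horizontal distance between reamer0_mid and socket3 below 0.005 m and angle between reamer0_mid's own z axis and vertical below 0.06 rad)) and ((z of reamer1_mid in the frame of socket0 between 0 and 0.0105 m and horizontal distance between reamer1_mid and socket0 below 0.005 m and angle between reamer1_mid's own z axis and vertical below 0.06 rad) or (z of reamer1_mid in the frame of socket1 between 0 and 0.0105 m and horizontal distance between reamer1_mid and socket1 below 0.005 m and angle between reamer1_mid's own z axis and vertical below 0.06 rad) or (z of reamer1_mid in the frame of socket2 between 0 and 0.0105 m and horizontal distance between reamer1_mid and socket2 below 0.005 m and angle between reamer1_mid's own z axis and vertical below 0.06 rad) or (z of reamer1_mid in the frame of socket3 between 0 and 0.0105 m and horizontal distance between reamer1_mid and socket3 below 0.005 m and angle between reamer1_mid's own z axis and vertical below 0.06 rad)) and ((z of reamer2_mid in the frame of socket0 between 0 and 0.0105 m and horizontal distance between reamer2_mid and socket0 below 0.005 m and angle between reamer2_mid's own z axis and vertical below 0.06 rad) or (z of reamer2_mid in the frame of socket1 between 0 and 0.0105 m and horizontal distance between reamer2_mid and socket1 below 0.005 m and angle between reamer2_mid's own z axis and vertical below 0.06 rad) or (z of reamer2_mid in the frame of socket2 between 0 and 0.0105 m and horizontal distance between reamer2_mid and socket2 below 0.005 m and angle between reamer2_mid's own z axis and vertical below 0.06 rad) or (z of reamer2_mid in the frame of socket3 between 0 and 0.0105 m and horizontal distance between reamer2_mid and socket3 below 0.005 m and angle between reamer2_mid's own z axis and vertical below 0.06 rad)) and ((z of reamer3_mid in the frame of socket0 between 0 and 0.0105 m and horizontal distance between reamer3_mid and socket0 below 0.005 m and angle between reamer3_mid's own z axis and vertical below 0.06 rad) or (z of reamer3_mid in the frame of socket1 between 0 and 0.0105 m and horizontal distance between reamer3_mid and socket1 below 0.005 m and angle between reamer3_mid's own z axis and vertical below 0.06 rad) or (z of reamer3_mid in the frame of socket2 between 0 and 0.0105 m and horizontal distance between reamer3_mid and socket2 below 0.005 m and angle between reamer3_mid's own z axis and vertical below 0.06 rad) or (z of reamer3_mid in the frame of socket3 between 0 and 0.0105 m and horizontal distance between reamer3_mid and socket3 below 0.005 m and angle between reamer3_mid's own z axis and vertical below 0.06 rad)) and z of handle_mid in the frame of keybore between 0 and 0.0105 m and horizontal distance between handle_mid and keybore below 0.005 m and angle between handle_mid's own z axis and vertical below 0.06 rad and value of joint bail below 0.08 rad and distance of brush from where it was at the start of the episode below 0.15 m); the robot touches nothing.
It fails at once if the needle holder is pushed more than 50 mm (distance of needleholder from where it was at the start of the episode above 0.05 m).
It fails at once if the brush is lifted out of the rack (height (world z) of brush above 0.06 m).
Of reamer0, reamer1, reamer2, reamer3 only 3 to 4 are there at a start; the rules pass over those that are not, and their reading is None.
At some moment in a run one of rack may be knocked a few centimetres aside while the robot is not near it.
It also fails if it takes over 208 s, if anything falls off the work surface, if the arm or the gripper's body presses on something with over 40 N, if the wrist force passes 120 N, or if a joint passes its speed limit or range.

## Working session

There is one attempt and no reset: what is moved stays moved. The work goes in short steps, Python scripts to look and compute and a tool call to move; the robot and the scene stay as the last step left them, time stands still between calls to the robot, and variables do not carry over. Pictures are saved under pics/ and viewed, and the job is handed in when it is done.

Besides the shell and the picture viewer there is one more tool, called after "Call:" as name(argument=value, ...) on one line, values as JSON. arm_command: Moves the arm, as the interface text tells. Its arguments: {"type":"object","properties":{"plan":{"type":"array","items":{"type":"array","items":{"type":"number"}}},"force":{"type":"number"}},"required":["plan"]}

```bash
ls; mkdir -p pics
python3 - <<'E'
from plant import r
import cv2
print(r.get_state())
for n in("side","top"):
    p,d=r.snapshot(n); cv2.imwrite(f"pics/{n}0.png",p[:,:,::-1]); print(n,r.calibration(n));
E
```

```text
pics
{'clock': 0.0, 'q': array([ 1.14581399,  0.69000236, -0.19450934,  1.56631458,  0.15727379,
        0.90249685, -0.21510754]), 'qd': array([-0.00145345, -0.00139265,  0.00062681,  0.00085624,  0.0005116 ,
       -0.00195971, -0.00015635]), 'joint_torque': array([ 2.57982374e-04, -5.27564049e+01, -1.26693718e+00, -1.53427863e+01,
       -5.26939903e-02,  6.75349540e-03,  2.11426045e-04]), 'tool_pos': array([ 0.27646988, -0.55983286,  0.23790629]), 'eef_rot': array([-0.68839378, -0.1614244 ,  0.68876532, -0.16018274]), 'contact_force': array([0.97682097, 0.44197442, 0.24319106]), 'moment': array([ 0.00993363, -0.00374314, -0.0753181 ]), 'opening': 0.9997504802741881}
side {'fx': 470.73906375261146, 'fy': 470.73906375261146, 'cx': 313.7914851636067, 'cy': 231.6809399642653, 'k1': -0.08457232872289022, 'eye': array([0.37408294, 0.70602687, 0.6124571 ]), 'orientation': array([-0.11814168,  0.88236997, -0.45042931,  0.06766991])}
top {'fx': 581.8600061729575, 'fy': 581.8600061729575, 'cx': 318.4514248321811, 'cy': 232.06072197227533, 'k1': -0.06737780253381367, 'eye': array([ 0.49176031, -0.00577951,  1.15666682]), 'orientation': array([-0.70212765,  0.71103673, -0.01830072,  0.03329583])}
```

View pics/side0.png

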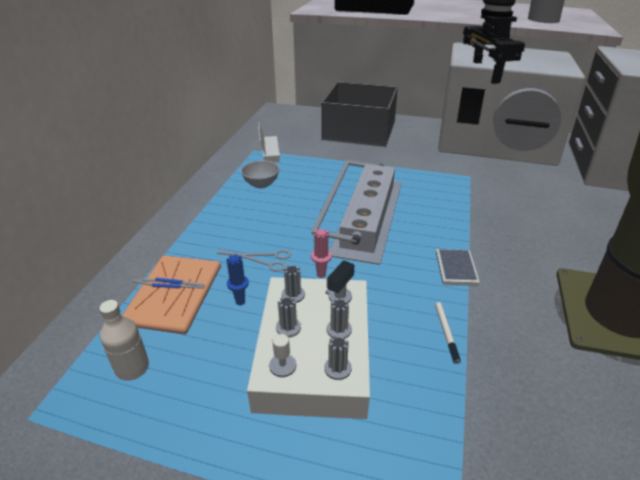

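View pics/top0.png

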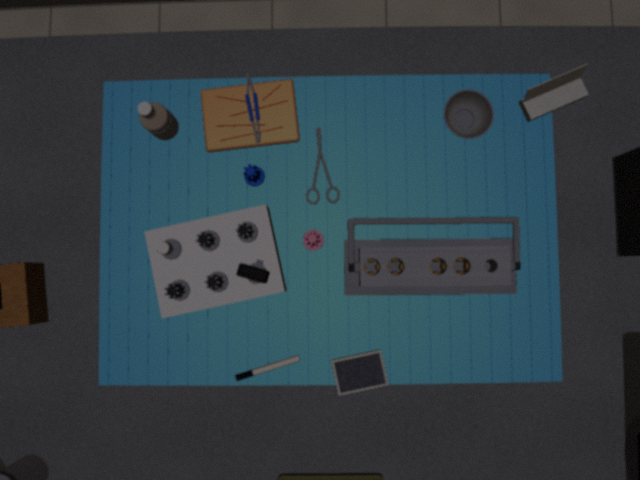

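```bash
cat > h.py <<'E'
import numpy as np, cv2
from plant import r
from scipy.spatial.transform import Rotation as R
def cal(n):
    c=r.calibration(n); return c,R.from_quat(c["orientation"]).as_matrix()
def ray(n,u,v):
    c,M=cal(n); xd=(np.asarray(u,float)-c["cx"])/c["fx"]; yd=(np.asarray(v,float)-c["cy"])/c["fy"]
    x,y=xd.copy(),yd.copy()
    for _ in range(20):
        s=1+c["k1"]*(x*x+y*y); x=xd/s; y=yd/s
    return c["eye"],M,np.stack([x,y,np.ones_like(x)],-1)
def atz(n,u,v,z):
    e,M,d=ray(n,u,v); w=d@M.T; return e+w*((z-e[2])/w[...,2])[...,None]
def cloud(n,d):
    v,u=np.mgrid[0:480,0:640]; e,M,k=ray(n,u,v); return e+(k*d[...,None])@M.T
def proj(n,P):
    c,M=cal(n); q=(np.atleast_2d(P)-c["eye"])@M; x,y=q[:,0]/q[:,2],q[:,1]/q[:,2]; s=1+c["k1"]*(x*x+y*y)
    return np.stack([c["fx"]*x*s+c["cx"],c["fy"]*y*s+c["cy"]],-1)
def crop(n,p,x0,y0,x1,y1,f,name):
    im=cv2.resize(p[y0:y1,x0:x1,::-1],None,fx=f,fy=f,interpolation=cv2.INTER_CUBIC)
    im=np.clip(im.astype(float)*1.5,0,255).astype(np.uint8)
    cv2.imwrite("pics/"+name,im)
E
python3 - <<'E'
from h import *
for n in("side","top"):
    p,d=r.snapshot(n); np.savez(f"{n}0.npz",p=p,d=d)
    if n=="top":
        crop(n,p,335,205,535,305,4,"tb.png"); crop(n,p,140,200,300,320,5,"tr.png")
    else:
        crop(n,p,300,150,420,270,5,"sb.png"); crop(n,p,240,240,380,400,3.7,"sr.png")
    P=cloud(n,d); print(n,(d>0).mean(), np.median(P[...,2][d>0]))
    if n=="top":
        for (u,v) in [(300,350),(430,257),(200,265),(207,240),(247,231),(177,290),(216,281),(253,272),(420,220)]: print(u,v,P[v,u])
E
```

```text
side 0.9958235677083334 0.0015470251505919075
top 0.9961881510416667 0.0012511935310053346
300 350 [ 0.34374721  0.05745837 -0.00097113]
430 257 [ 0.5221706  -0.19186093  0.06271567]
200 265 [0.51255993 0.24338269 0.05582552]
207 240 [0.5563866  0.21728281 0.11516445]
247 231 [0.57170392 0.14463005 0.11514322]
177 290 [0.46685216 0.27242451 0.11267236]
216 281 [0.48239213 0.20157541 0.11178653]
253 272 [0.49783439 0.13369474 0.11796198]
420 220 [ 0.59258665 -0.17553517  0.05776588]
```

View pics/tb.png

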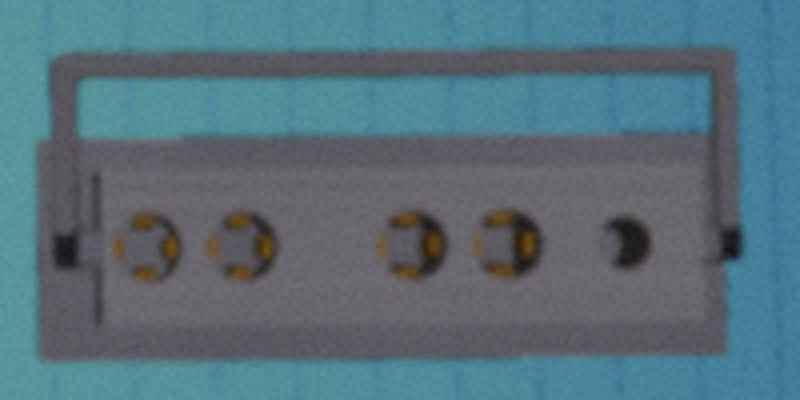

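View pics/tr.png

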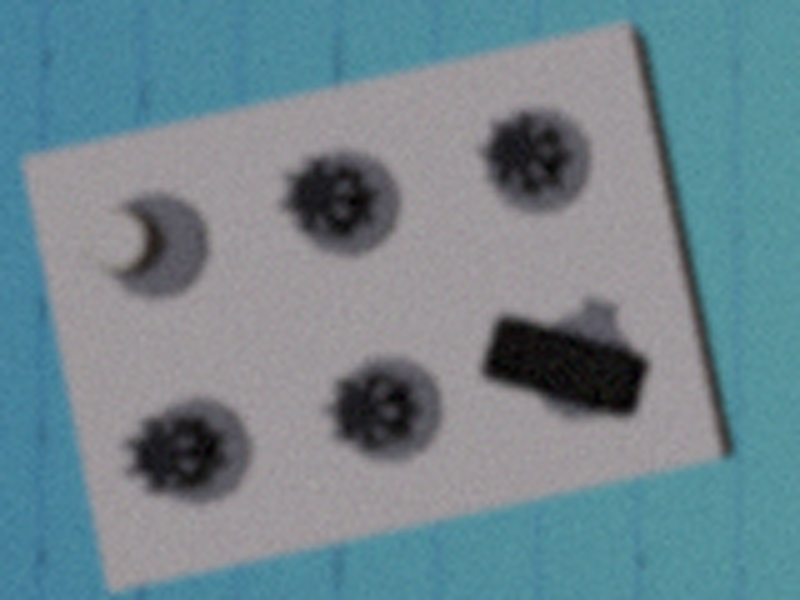

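View pics/sb.png

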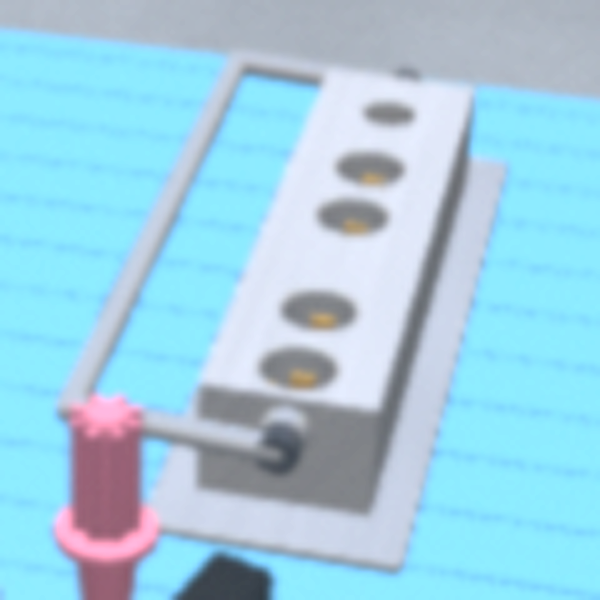

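View pics/sr.png

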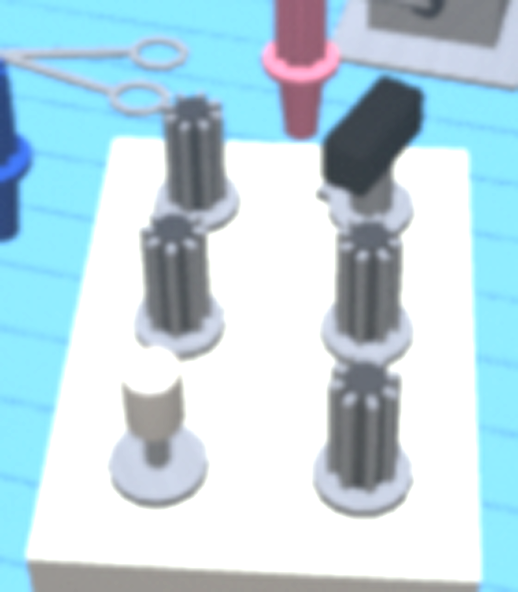

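```bash
cat > meas.py <<'E'
from h import *
from scipy.optimize import least_squares
def fit(n,pts,Q,z):
    W=atz(n,*np.array(pts,float).T,z)[:,:2]; Q=np.array(Q,float)
    f=lambda p:((R.from_euler('z',p[2]).as_matrix()[:2,:2]@Q.T).T+p[:2]-W).ravel()
    s=least_squares(f,[*W.mean(0),0]); return s.x,np.round(1000*f(s.x).reshape(-1,2),1),W
E
python3 - <<'E'
from meas import *
ys=[.12,.075,-.005,-.05,-.105]; Q=[[0,y] for y in ys]
t=np.array([[147.5,246],[243,245],[412,244],[508.5,243],[625.5,243]])/4+[335,205]
s=np.array([[298,368],[319,311],[353,217],[370,169],[389,114]])/5+[300,150]
for n,p in(("top",t),("side",s)):
    x,e,W=fit(n,p-0.4,Q,.06); print(n,x,e.tolist())
t=np.array([[157,244],[347,203],[540,160],[198,450],[390,409]])/5+[140,200]
Q=[[.04,.075],[.04,0],[.04,-.075],[-.04,.075],[-.04,0]]
x,e,W=fit("top",t-.4,Q,.061); print("rack",x,e.tolist())
t=np.array([[25,158],[632,22],[730,455],[110,592]])/5+[140,200]
x,e,W=fit("top",t-.4,[[.085,.12],[.085,-.12],[-.085,-.12],[-.085,.12]],.055); print("rackc",x,e.tolist())
# side rack flanges
s=np.array([[158,465],[179,325],[197,203],[362,475],[367,333],[371,210]])/3.7+[240,240]
x,e,W=fit("side",s-.35,[[.04,.075],[.04,0],[.04,-.075],[-.04,.075],[-.04,0],[-.04,-.075]],.061); print("rackside",x,e.tolist())
# pointclouds
d=np.load("top0.npz")["d"];P=cloud("top",d)
d2=np.load("side0.npz")["d"];P2=cloud("side",d2)
for nm,q in(("top",P),("side",P2)):
    m=(q[...,2]>.085)&(q[...,2]<.13)&(q[...,0]>.35)&(q[...,0]<.7)&(q[...,1]>.05)&(q[...,1]<.35)
    k,lab,st,c=cv2.connectedComponentsWithStats(m.astype(np.uint8))
    for i in range(1,k):
        if st[i,4]>40: a=q[lab==i]; print(nm,st[i,4],c[i].round(1),a.min(0).round(4),a.max(0).round(4),((a.min(0)+a.max(0))/2).round(4))
a=P[(P[...,2]>.03)&(P[...,0]>.57)&(P[...,0]<.63)&(P[...,1]<-.05)&(P[...,1]>-.35)]; print("bar top",np.median(a,0), len(a))
E
```

```text
top [ 0.50588212 -0.20171775 -0.00713415] [[0.1, 0.2], [-0.1, 0.1], [-0.0, -0.5], [-0.2, -0.0], [0.2, 0.2]]
side [ 0.50436293 -0.20076746 -0.00460239] [[-0.2, 0.9], [0.1, -0.1], [0.2, -0.2], [0.1, -0.4], [-0.2, -0.3]]
rack [0.52040681 0.21670141 0.20260212] [[-0.1, 0.1], [0.3, -0.3], [-0.0, -0.0], [-0.2, 0.1], [0.1, 0.0]]
rackc [0.52030392 0.21653149 0.20738919] [[0.2, -0.0], [0.6, -0.1], [-0.6, 1.1], [-0.2, -0.9]]
rackside [0.51802214 0.22085865 0.20453681] [[-0.0, 1.0], [0.3, -0.3], [0.2, -0.4], [-0.3, 0.8], [-0.1, -0.4], [-0.2, -0.7]]
top 168 [250.9 171.9] [0.6685 0.127  0.0851] [0.6966 0.1539 0.1106] [0.6825 0.1404 0.0979]
top 180 [243.8 230.6] [0.56   0.1382 0.0857] [0.5866 0.1654 0.1196] [0.5733 0.1518 0.1026]
top 191 [203.9 239.4] [0.5447 0.2123 0.085 ] [0.572  0.2395 0.1204] [0.5584 0.2259 0.1027]
top 161 [164.5 247.7] [0.5338 0.2866 0.0882] [0.5539 0.3095 0.1193] [0.5439 0.2981 0.1037]
top 408 [252.9 273.1] [0.4779 0.107  0.0957] [0.5125 0.1656 0.1239] [0.4952 0.1363 0.1098]
top 191 [212.7 281.5] [0.4681 0.1951 0.0852] [0.4951 0.2227 0.1218] [0.4816 0.2089 0.1035]
top 205 [173.6 290.2] [0.4527 0.2681 0.0854] [0.4795 0.2958 0.1188] [0.4661 0.282  0.1021]
side 215 [234.3 262.9] [0.6691 0.1269 0.085 ] [0.6951 0.1549 0.1071] [0.6821 0.1409 0.0961]
side 584 [339.7 276.3] [0.4777 0.1075 0.0853] [0.5141 0.1666 0.1177] [0.4959 0.137  0.1015]
side 322 [291.6 275.7] [0.56   0.1389 0.0851] [0.5882 0.1683 0.1169] [0.5741 0.1536 0.101 ]
side 387 [286.4 308.2] [0.5448 0.2107 0.085 ] [0.5723 0.241  0.1167] [0.5586 0.2258 0.1008]
side 396 [339.  310.4] [0.4663 0.1961 0.0851] [0.4947 0.2241 0.1171] [0.4805 0.2101 0.1011]
side 348 [280.7 345.8] [0.5314 0.288  0.0855] [0.5543 0.3119 0.1163] [0.5429 0.3    0.1009]
side 448 [337.7 348.8] [0.4511 0.2687 0.085 ] [0.4784 0.2973 0.1162] [0.4648 0.283  0.1006]
bar top [ 0.59093697 -0.1974379   0.05494427] 992
```

```bash
cat > st.py <<'E'
from h import *
import sys
np.set_printoptions(suppress=True,precision=4)
def show():
    s=r.get_state(); M=R.from_quat(s["eef_rot"]).as_matrix()
    print("t",round(s["clock"],2),"pos",s["tool_pos"],"F",s["contact_force"].round(1),"open",round(s["opening"]*88.1,1),"q",s["q"].round(2))
    print("yaw of tool y: %.4f  tilt x:"%np.arctan2(M[1,1],M[0,1]),M[:,0].round(4), "tool z", M[:,2].round(3))
    return s,M
def to(x,y,z,yaw=None):
    s,M=show(); d=M.T@(np.array([x,y,z])-s["tool_pos"])
    print("shift to target, tool axes mm",(d*1000).round(1))
    if yaw is not None:
        print("roll needed", (np.arctan2(M[1,1],M[0,1])-yaw+np.pi)%(2*np.pi)-np.pi)
if __name__=="__main__":
    a=[float(v) for v in sys.argv[1:]]
    to(*a) if a else show()
E
python3 st.py 0.5747 0.1513 0.24 0
```

```text
t 0.2 pos [ 0.2766 -0.5601  0.2383] F [ 0.3  0.7 -0.1] open 88.3 q [ 1.15  0.69 -0.19  1.57  0.16  0.9  -0.22]
yaw of tool y: -1.1120  tilt x: [-0.0005  0.0009 -1.    ] tool z [-0.897 -0.443  0.   ]
shift to target, tool axes mm [  -1.3 -505.8 -582.3]
roll needed -1.1120024357116285
```

Call:
arm_command(plan=[[0.06,0,0,0,-0.185],[0.06,0,0,0,-0.185],[0.06,0,0,0,-0.185],[0.06,0,0,0,-0.185],[0.06,0,0,0,-0.185],[0.06,0,0,0,-0.187]], force=30)

```text
clock: 0.95
tool_pos: [0.2766, -0.5603, 0.2385]
eef_rot: [0.498, 0.502, -0.499, 0.501]
contact_force: [-0.5, 0.4, -0.4]
opening: 0.68
```

```bash
python3 st.py 0.5747 0.1513 0.24 0
```

```text
t 0.95 pos [ 0.2766 -0.5603  0.2385] F [-0.5  0.4 -0.4] open 59.9 q [ 1.32  0.72 -0.51  1.56  0.41  0.97  0.69]
yaw of tool y: 0.0060  tilt x: [-0.0004  0.0003 -1.    ] tool z [ 0.006 -1.    -0.   ]
shift to target, tool axes mm [  -1.4  302.4 -709.8]
roll needed 0.006036502321518533
```

Call:
arm_command(plan=[[0.06,0,0.025,-0.054,0],[0.06,0,0.025,-0.054,0],[0.06,0,0.025,-0.054,0],[0.06,0,0.025,-0.054,0],[0.06,0,0.025,-0.054,0],[0.06,0,0.025,-0.054,0],[0.06,0,0.025,-0.054,0],[0.06,0,0.025,-0.054,0],[0.06,0,0.025,-0.054,0],[0.06,0,0.025,-0.054,0],[0.06,0,0.025,-0.054,0],[0.06,0,0.025,-0.054,0]])

```text
clock: 2.45
tool_pos: [0.5774, 0.0892, 0.2386]
eef_rot: [-0.5, -0.5, 0.5, -0.5]
contact_force: [1.3, -0.1, 0.1]
opening: 0.68
```

```bash
python3 st.py 0.5747 0.1513 0.24 0
```

```text
t 2.45 pos [0.5774 0.0892 0.2386] F [ 1.3 -0.1  0.1] open 59.9 q [ 0.03  0.66 -0.45  1.68  0.35  0.88 -0.57]
yaw of tool y: -0.0002  tilt x: [ 0.     -0.0006 -1.    ] tool z [-0.    -1.     0.001]
shift to target, tool axes mm [ -1.4  -2.7 -62.1]
roll needed -0.00016244529658315798
```

Call:
arm_command(plan=[[0.06,0.04,-0.003,-0.062,0],[0.06,0.04,0,0,0],[0.06,0,0,0,0]])

```text
clock: 2.82
tool_pos: [0.572, 0.1394, 0.1622]
eef_rot: [-0.497, -0.501, 0.502, -0.499]
contact_force: [0.1, -0.2, -0.3]
opening: 0.68
```

```bash
python3 - <<'E'
from h import *
p,d=r.snapshot("side"); crop("side",p,200,150,400,300,4,"g1.png")
p,d=r.snapshot("top"); crop("top",p,150,150,350,300,4,"g2.png")
E
python3 st.py .5747 .1513 .08 0
```

```text
t 2.92 pos [0.5748 0.1392 0.1654] F [-0.2 -0.7  0.7] open 59.4 q [-0.09  0.76 -0.39  1.73  0.41  0.73 -0.7 ]
yaw of tool y: -0.0014  tilt x: [ 0.0004 -0.0006 -1.    ] tool z [-0.001 -1.     0.001]
shift to target, tool axes mm [ 85.4  -0.1 -12.1]
roll needed -0.0013614144821327834
```

View pics/g1.png

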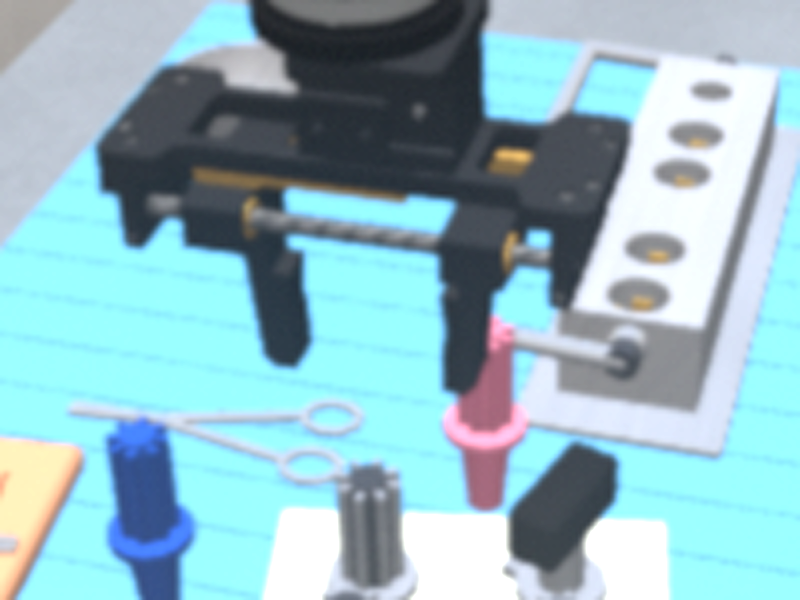

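View pics/g2.png

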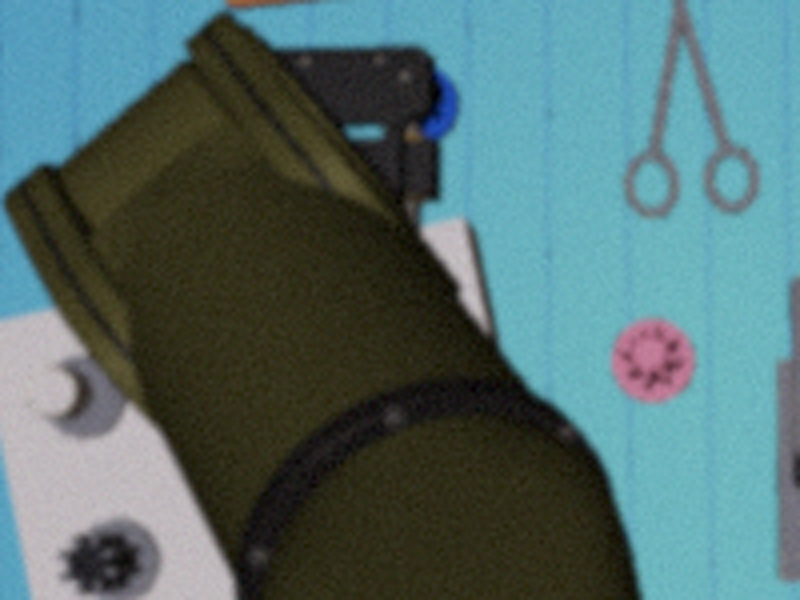

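Run:
```python
from h import *
s=r.get_state(); t=s["tool_pos"]
print((proj("side",t+np.array([[.039,0,0],[-.039,0,0],[0,0,0]]))-[200,150])*4)
```

```text
[[275.5961215  341.9731205 ]
 [462.41727439 371.64611927]
 [367.85459694 356.63599227]]
```

Call:
arm_command(plan=[[0.06,0.015,0,-0.012,0],[0.06,0.025,0,0,0],[0.06,0.025,0,0,0],[0.06,0.02,0,0,0],[0.06,0,0,0,0]])

```text
clock: 3.55
tool_pos: [0.5738, 0.1522, 0.0791]
eef_rot: [-0.5, -0.5, 0.5, -0.5]
contact_force: [0.2, 0.6, -0.1]
opening: 0.683
```

```bash
python3 - <<'E'
from h import *
p,d=r.snapshot("side"); crop("side",p,220,200,380,320,5,"g3.png")
E
python3 st.py .5747 .1513 .08 0
```

```text
t 3.6 pos [0.5744 0.1525 0.08  ] F [0.4 0.6 0.5] open 60.2 q [-0.15  0.88 -0.32  1.77  0.48  0.56 -0.78]
yaw of tool y: -0.0001  tilt x: [ 0.0002  0.0003 -1.    ] tool z [-0. -1. -0.]
shift to target, tool axes mm [0.  0.3 1.2]
roll needed -0.00014350232402726704
```

View pics/g3.png

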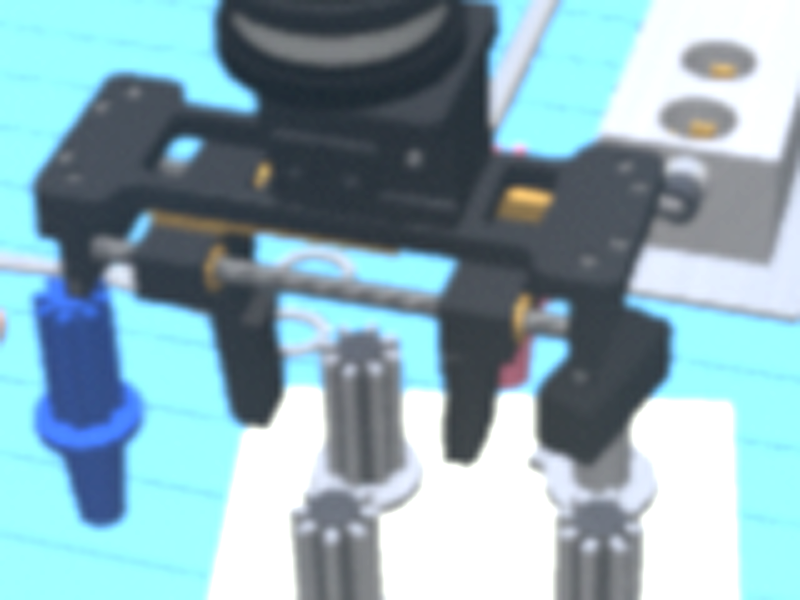

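Call:
arm_command(plan=[[0.015,0,0,0,0],[0.015,0,0,0,0],[0.015,0,0,0,0],[0.015,0,0,0,0]], force=45)

```text
clock: 4.1
tool_pos: [0.5744, 0.1521, 0.0803]
eef_rot: [0.5, 0.5, -0.5, 0.5]
contact_force: [-0.6, -1.0, 3.1]
opening: 0.306
```

```bash
python3 st.py .5747 .1513 .25 0
```

```text
t 4.1 pos [0.5744 0.1521 0.0803] F [-0.6 -1.   3.1] open 27.0 q [-0.15  0.88 -0.32  1.77  0.48  0.56 -0.78]
yaw of tool y: -0.0001  tilt x: [ 0.0005  0.0001 -1.    ] tool z [-0. -1. -0.]
shift to target, tool axes mm [-169.7    0.4    0.8]
roll needed -8.211818200809518e-05
```

Call:
arm_command(plan=[[0.015,-0.03,0,0,0],[0.015,-0.04,0,0,0],[0.015,-0.04,0,0.0,0],[0.015,-0.03,-0.01,0.03,0],[0.015,0,-0.015,0.045,0],[0.015,0,-0.015,0.045,0],[0.015,0,-0.015,0.045,0],[0.015,0,-0.015,0.045,0],[0.015,0,0,0.02,0],[0.015,0,0,0,0]])

```text
clock: 5.35
tool_pos: [0.5038, -0.0798, 0.2196]
eef_rot: [-0.501, -0.499, 0.501, -0.499]
contact_force: [0.6, 1.4, -0.4]
opening: 0.308
```

```bash
python3 st.py .5058 -.0812 .2 -.006;  python3 - <<'E'
from h import *
p,d=r.snapshot("side"); cv2.imwrite("pics/s1.png",p[:,:,::-1])
E
```

```text
t 5.35 pos [ 0.5038 -0.0798  0.2196] F [ 0.6  1.4 -0.4] open 27.1 q [ 0.36  0.6  -0.46  1.92  0.4   0.72 -0.34]
yaw of tool y: -0.0039  tilt x: [-0.0006 -0.0009 -1.    ] tool z [-0.004 -1.     0.001]
shift to target, tool axes mm [19.6  2.   1.3]
roll needed 0.002093693512169814
```

View pics/s1.png

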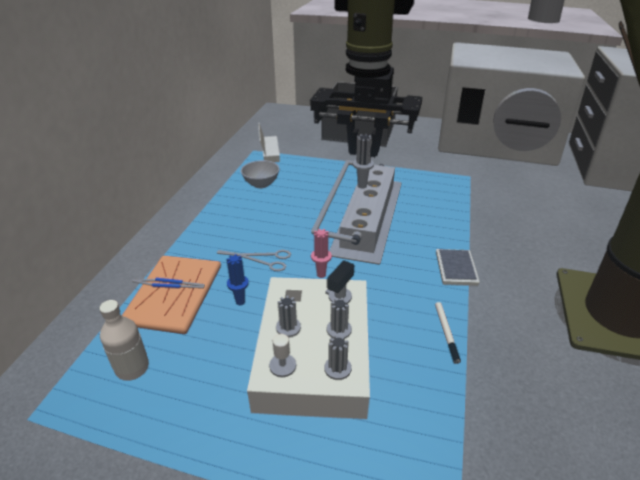

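Call:
arm_command(plan=[[0.015,0,0,0.043,0.002],[0.015,0,0.001,0.043,0],[0.015,0,0,0.043,0],[0.015,0,0,0.042,0],[0.015,0.02,0,0,0],[0.015,0.03,0,0,0],[0.015,0.02,0,0,0],[0.015,0,0,0,0]])

```text
clock: 6.4
tool_pos: [0.5049, -0.2466, 0.1486]
eef_rot: [0.5, 0.501, -0.5, 0.499]
contact_force: [0.5, 0.8, -0.3]
opening: 0.307
```

```bash
python3 st.py .5048 -.2512 .10 -.006;  python3 - <<'E'
from h import *
p,d=r.snapshot("side"); crop("side",p,300,130,420,220,6,"s2.png")
E
```

```text
t 6.4 pos [ 0.5049 -0.2466  0.1486] F [ 0.5  0.8 -0.3] open 27.1 q [ 0.62  0.76 -0.43  1.83  0.48  0.66 -0.09]
yaw of tool y: 0.0009  tilt x: [-0.0025  0.0022 -1.    ] tool z [ 0.001 -1.    -0.002]
shift to target, tool axes mm [48.6 -0.   4.8]
roll needed 0.006939228521719798
```

View pics/s2.png

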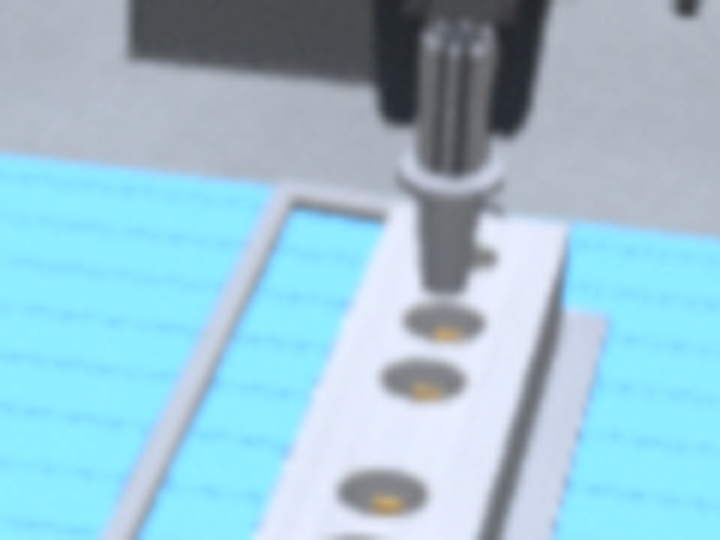

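Run:
```python
from h import *
t=r.get_state()["tool_pos"]
for dz in(-.07,-.025): print((proj("side",t+[0,0,dz])-[300,130])*6)
```

```text
[[439.07233422 279.52267252]]
[[446.05193309 174.47705059]]
```

Call:
arm_command(plan=[[0.015,0.012,0,0.005,0.006],[0.015,0.012,0,0,0],[0.015,0.01,0,0,0],[0.015,0.008,0,0,0],[0.015,0,0,0,0]])

```text
clock: 7.08
tool_pos: [0.5046, -0.2535, 0.1071]
eef_rot: [-0.502, -0.499, 0.502, -0.498]
contact_force: [-1.1, 0.0, -2.1]
opening: 0.306
```

```bash
python3 st.py .5048 -.2512 .10 -.006
```

```text
t 7.08 pos [ 0.5046 -0.2535  0.1071] F [-1.1  0.  -2.1] open 27.0 q [ 0.61  0.82 -0.38  1.85  0.53  0.57 -0.12]
yaw of tool y: -0.0076  tilt x: [-0.0013  0.0007 -1.    ] tool z [-0.008 -1.    -0.001]
shift to target, tool axes mm [ 7.1  0.2 -2.2]
roll needed -0.0015639912921434629
```

Call:
arm_command(plan=[[0.015,0,0,0,0],[0.015,0,0,0,0]])

```text
clock: 7.32
tool_pos: [0.5052, -0.2538, 0.1082]
eef_rot: [0.502, 0.498, -0.502, 0.498]
contact_force: [-0.4, 0.4, -1.4]
opening: 0.307
```

```bash
python3 st.py .5048 -.2512 .10 -.006
```

```text
t 7.33 pos [ 0.5052 -0.2538  0.1082] F [-0.4  0.4 -1.4] open 27.1 q [ 0.61  0.82 -0.38  1.85  0.53  0.57 -0.12]
yaw of tool y: -0.0079  tilt x: [ 0.0004 -0.0001 -1.    ] tool z [-0.008 -1.     0.   ]
shift to target, tool axes mm [ 8.2 -0.4 -2.6]
roll needed -0.0019140295633937043
```

Call:
arm_command(plan=[[0.015,0,0,-0.0025,0],[0.015,0.004,0,0,0],[0.015,0.004,0,0,0],[0.015,0.003,0,0,0],[0.015,0,0,0,0]])

```text
clock: 7.95
tool_pos: [0.5048, -0.2516, 0.0964]
eef_rot: [-0.502, -0.498, 0.502, -0.498]
contact_force: [0.3, -0.9, -3.8]
opening: 0.303
```

```bash
python3 st.py .5048 -.2512 .085 -.006
```

```text
t 7.95 pos [ 0.5048 -0.2516  0.0964] F [ 0.3 -0.9 -3.8] open 26.7 q [ 0.59  0.84 -0.37  1.86  0.54  0.55 -0.14]
yaw of tool y: -0.0082  tilt x: [-0.0006 -0.0001 -1.    ] tool z [-0.008 -1.     0.   ]
shift to target, tool axes mm [11.4  0.  -0.4]
roll needed -0.002184253742678166
```

Call:
arm_command(plan=[[0.015,0.003,0,0,0],[0.015,0.003,0,0,0],[0.015,0.002,0,0,0],[0.015,0,0,0,0]], force=60)

```text
clock: 8.45
tool_pos: [0.5051, -0.2518, 0.0897]
eef_rot: [-0.502, -0.498, 0.502, -0.498]
contact_force: [-2.3, 0.6, 7.6]
opening: 0.303
```

```bash
python3 st.py .5048 -.2512 .085 -.006
```

```text
t 8.45 pos [ 0.5051 -0.2518  0.0897] F [-2.3  0.6  7.6] open 26.7 q [ 0.59  0.85 -0.36  1.86  0.55  0.53 -0.14]
yaw of tool y: -0.0083  tilt x: [ 0.0004 -0.0012 -1.    ] tool z [-0.008 -1.     0.001]
shift to target, tool axes mm [ 4.7 -0.3 -0.6]
roll needed -0.002261128466933382
```

Call:
arm_command(plan=[[0.015,0.002,0,0,0],[0.015,0.002,0,0,0],[0.015,0,0,0,0]])

```text
clock: 8.82
tool_pos: [0.5051, -0.2519, 0.0864]
eef_rot: [-0.502, -0.497, 0.502, -0.499]
contact_force: [-3.7, 0.6, 13.0]
opening: 0.302
```

```bash
python3 st.py .5048 -.2512 .085 -.006
```

```text
t 8.82 pos [ 0.5051 -0.2519  0.0864] F [-3.7  0.6 13. ] open 26.6 q [ 0.59  0.85 -0.35  1.86  0.55  0.52 -0.15]
yaw of tool y: -0.0084  tilt x: [ 0.0007 -0.0017 -1.    ] tool z [-0.008 -1.     0.002]
shift to target, tool axes mm [ 1.4 -0.3 -0.7]
roll needed -0.002350014848264692
```

Call:
arm_command(plan=[[0.015,0.002,0,0,0],[0.015,0.002,0,0,0],[0.015,0,0,0,0]])

```text
clock: 9.2
tool_pos: [0.5051, -0.2521, 0.085]
eef_rot: [-0.502, -0.497, 0.503, -0.499]
contact_force: [-9.3, 0.8, 36.1]
opening: 0.302
```

```bash
python3 st.py .5048 -.2512 .085 -.006
```

```text
t 9.2 pos [ 0.5051 -0.2521  0.085 ] F [-9.3  0.8 36.1] open 26.6 q [ 0.58  0.85 -0.35  1.86  0.55  0.52 -0.15]
yaw of tool y: -0.0084  tilt x: [ 0.0013 -0.0036 -1.    ] tool z [-0.008 -1.     0.004]
shift to target, tool axes mm [ 0.  -0.4 -0.9]
roll needed -0.002381870526834806
```

Call:
arm_command(plan=[[0.015,-0.003,0,0,0],[0.06,0,0,0,0],[0.06,0,0,0,0],[0.06,0,0,0,0],[0.06,-0.03,0,0,0],[0.06,-0.05,0,0,0],[0.06,-0.02,0,-0.03,0],[0.06,0,0,-0.05,0],[0.06,0,0,-0.05,0],[0.06,0,0,-0.05,0],[0.06,0,0,-0.05,0],[0.06,0,0,0,0]])

```text
clock: 10.7
tool_pos: [0.5072, -0.0157, 0.1841]
eef_rot: [0.501, 0.501, -0.499, 0.5]
contact_force: [-0.2, -1.1, 0.3]
opening: 0.684
```

```bash
python3 - <<'E'
from h import *
p,d=r.snapshot("side"); crop("side",p,300,130,420,220,6,"s3.png"); cv2.imwrite("pics/s3f.png",p[:,:,::-1])
E
python3 st.py .481 .2098 .17 0
```

```text
t 10.75 pos [ 0.5069 -0.0191  0.1838] F [-0.  -1.3 -0. ] open 59.6 q [ 0.2   0.64 -0.41  1.97  0.43  0.62 -0.49]
yaw of tool y: -0.0033  tilt x: [ 0.      0.0009 -1.    ] tool z [-0.003 -1.    -0.001]
shift to target, tool axes mm [  14.   -26.7 -228.8]
roll needed -0.0032719612583340663
```

View pics/s3f.png

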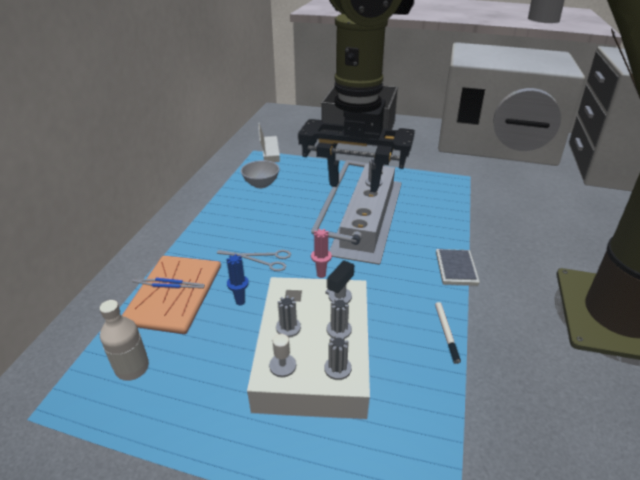

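View pics/s3.png

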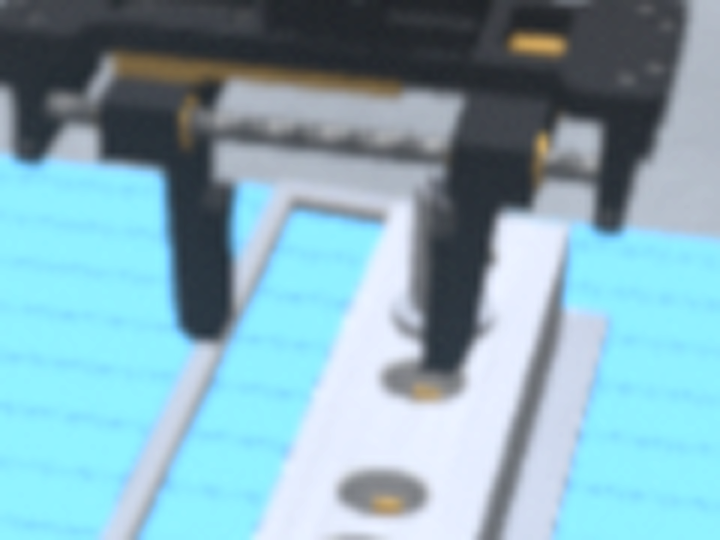

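Call:
arm_command(plan=[[0.06,0,-0.005,-0.045,0],[0.06,0,-0.006,-0.045,0],[0.06,0,-0.006,-0.045,0],[0.06,0,-0.005,-0.045,0],[0.06,0,-0.005,-0.03,0],[0.06,0,0,-0.019,0],[0.06,0,0,0,0],[0.06,0,0,0,0]])

```text
clock: 11.75
tool_pos: [0.4822, 0.2055, 0.1836]
eef_rot: [-0.502, -0.497, 0.503, -0.498]
contact_force: [1.1, -1.0, 0.1]
opening: 0.68
```

```bash
python3 - <<'E'
from h import *
p,d=r.snapshot("side"); crop("side",p,220,200,420,350,4,"s4.png")
E
python3 st.py .481 .2092 .08 0
```

```text
t 11.8 pos [0.4821 0.2055 0.1836] F [ 0.5 -0.6 -0.1] open 60.3 q [-0.27  0.66 -0.36  1.92  0.38  0.63 -0.88]
yaw of tool y: -0.0109  tilt x: [-0.0003 -0.0019 -1.    ] tool z [-0.011 -1.     0.002]
shift to target, tool axes mm [103.6  -1.1  -3.9]
roll needed -0.01092874712312275
```

View pics/s4.png

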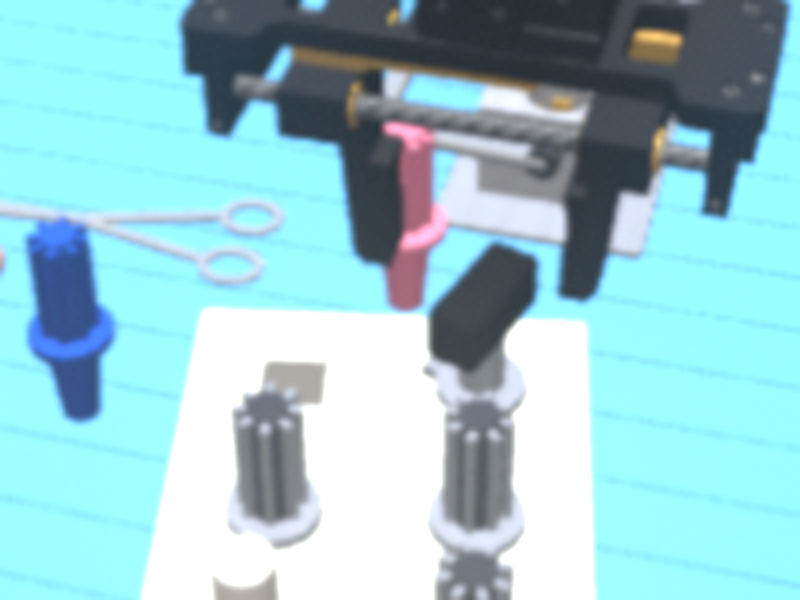

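Call:
arm_command(plan=[[0.06,0.025,-0.001,-0.004,-0.01],[0.06,0.03,0,0,0],[0.06,0.03,0,0,0],[0.06,0.018,0,0,0],[0.06,0,0,0,0],[0.06,0,0,0,0]])

```text
clock: 12.55
tool_pos: [0.4813, 0.2112, 0.0815]
eef_rot: [0.5, 0.5, -0.5, 0.5]
contact_force: [-0.2, -0.2, -0.3]
opening: 0.675
```

```bash
python3 - <<'E'
from h import *
p,d=r.snapshot("side"); crop("side",p,220,200,420,350,4,"s5.png")
E
python3 st.py .481 .2092 .08 0
```

```text
t 12.6 pos [0.4814 0.2115 0.0817] F [-0.5 -0.4  0.5] open 59.6 q [-0.35  0.82 -0.25  1.98  0.49  0.39 -0.98]
yaw of tool y: 0.0011  tilt x: [ 0.0014  0.0005 -1.    ] tool z [ 0.001 -1.    -0.   ]
shift to target, tool axes mm [ 1.7 -0.4  2.3]
roll needed 0.0010676217263041465
```

View pics/s5.png

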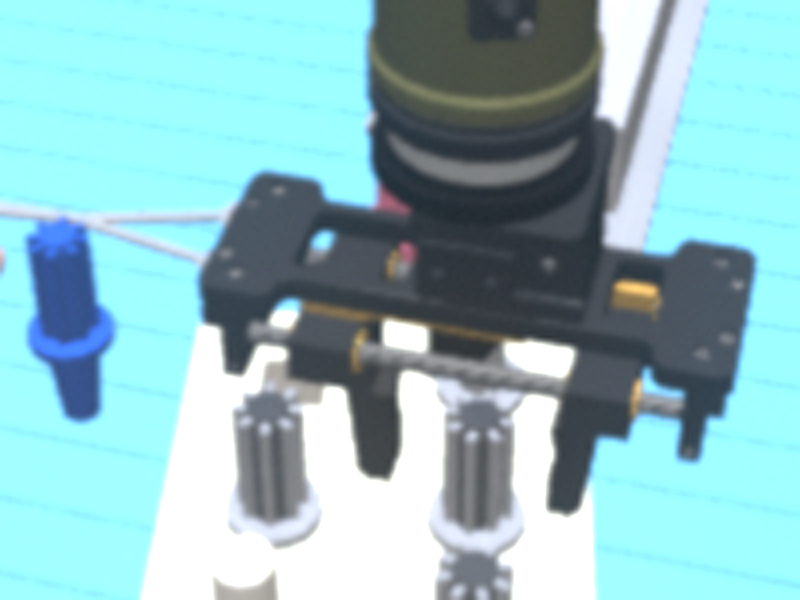

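Call:
arm_command(plan=[[0.06,0.0015,0,0.002,0],[0.015,0,0,0,0],[0.015,0,0,0,0],[0.015,0,0,0,0],[0.015,0,0,0,0],[0.015,-0.03,0,0,0],[0.015,-0.04,0,0,0],[0.015,-0.04,0,0,0],[0.015,-0.015,0.005,0.03,0],[0.015,0,0.01,0.045,0],[0.015,0,0.01,0.045,0],[0.015,0,0,0.045,0]])

```text
clock: 14.1
tool_pos: [0.5065, 0.0433, 0.2042]
eef_rot: [0.5, 0.5, -0.5, 0.501]
contact_force: [1.1, -0.1, -1.7]
opening: 0.303
```

```bash
python3 st.py .5051 -.2062 .15 -.006
```

```text
t 14.1 pos [0.5065 0.0433 0.2042] F [ 1.1 -0.1 -1.7] open 26.7 q [ 0.09  0.61 -0.42  1.94  0.39  0.67 -0.58]
yaw of tool y: 0.0016  tilt x: [ 0.0004 -0.0001 -1.    ] tool z [ 0.002 -1.     0.   ]
shift to target, tool axes mm [ 54.2  -1.9 249.5]
roll needed 0.007590122882780825
```

Call:
arm_command(plan=[[0.015,0,0,0.045,0.007],[0.015,0,0,0.045,0],[0.015,0,0,0.045,0],[0.015,0,0,0.045,0],[0.015,0.015,0,0.04,0],[0.015,0.02,0,0.03,0],[0.015,0.019,0,0,0],[0.015,0,0,0,0],[0.015,0,0,0,0]])

```text
clock: 15.22
tool_pos: [0.5055, -0.2045, 0.1508]
eef_rot: [0.501, 0.499, -0.501, 0.499]
contact_force: [0.8, -0.4, -1.1]
opening: 0.299
```

```bash
python3 - <<'E'
from h import *
p,d=r.snapshot("side"); crop("side",p,300,130,420,220,6,"s6.png")
E
python3 st.py .5051 -.2062 .105 -.006
```

```text
t 15.28 pos [ 0.5057 -0.2045  0.1511] F [-0.1  0.9 -1.8] open 26.3 q [ 0.55  0.74 -0.41  1.88  0.48  0.62 -0.17]
yaw of tool y: -0.0038  tilt x: [ 0.0012 -0.     -1.    ] tool z [-0.004 -1.     0.   ]
shift to target, tool axes mm [46.1 -0.7  1.7]
roll needed 0.0021889992713521877
```

View pics/s6.png

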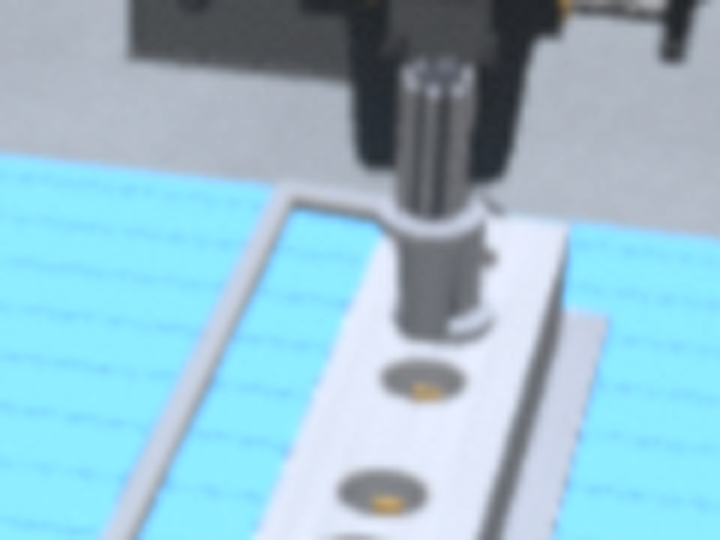

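Call:
arm_command(plan=[[0.015,0.015,0,0.0015,0],[0.015,0.015,0,0,0],[0.015,0.012,0,0,0],[0.015,0.008,0,0,0],[0.015,0.004,0,0,0],[0.015,0.003,0,0,0],[0.015,0.003,0,0,0],[0.015,0,0,0,0]])

```text
clock: 16.27
tool_pos: [0.505, -0.2066, 0.0908]
eef_rot: [-0.501, -0.499, 0.501, -0.499]
contact_force: [-0.9, 0.2, 4.5]
opening: 0.304
```

```bash
python3 st.py .5051 -.2062 .085 -.006
```

```text
t 16.27 pos [ 0.505  -0.2066  0.0908] F [-0.9  0.2  4.5] open 26.8 q [ 0.5   0.83 -0.34  1.92  0.55  0.49 -0.23]
yaw of tool y: -0.0050  tilt x: [ 0.0002 -0.0003 -1.    ] tool z [-0.005 -1.     0.   ]
shift to target, tool axes mm [ 5.8  0.1 -0.4]
roll needed 0.0009964668621913475
```

Call:
arm_command(plan=[[0.015,0.002,0,0,0],[0.015,0.002,0,0,0],[0.015,0.002,0,0,0],[0.015,0.0015,0,0,0],[0.015,0,0,0,0]])

```text
clock: 16.9
tool_pos: [0.5053, -0.2068, 0.0846]
eef_rot: [-0.501, -0.498, 0.501, -0.499]
contact_force: [-3.9, 2.2, 16.1]
opening: 0.304
```

```bash
python3 st.py .5051 -.2062 .085 -.006
```

```text
t 16.9 pos [ 0.5053 -0.2068  0.0846] F [-3.9  2.2 16.1] open 26.8 q [ 0.5   0.84 -0.33  1.92  0.56  0.47 -0.24]
yaw of tool y: -0.0050  tilt x: [ 0.001  -0.0013 -1.    ] tool z [-0.005 -1.     0.001]
shift to target, tool axes mm [-0.4 -0.2 -0.6]
roll needed 0.000993683366606657
```

Call:
arm_command(plan=[[0.015,0.0015,0,0,0],[0.015,0.0015,0,0,0],[0.015,0,0,0,0]])

```text
clock: 17.27
tool_pos: [0.5053, -0.2067, 0.0842]
eef_rot: [-0.501, -0.498, 0.502, -0.5]
contact_force: [-9.6, 2.1, 39.3]
opening: 0.301
```

```bash
python3 st.py .5051 -.2062 .085 -.006
```

```text
t 17.27 pos [ 0.5053 -0.2067  0.0842] F [-9.6  2.1 39.3] open 26.6 q [ 0.5   0.84 -0.33  1.92  0.56  0.47 -0.24]
yaw of tool y: -0.0050  tilt x: [ 0.0018 -0.0028 -1.    ] tool z [-0.005 -1.     0.003]
shift to target, tool axes mm [-0.8 -0.2 -0.5]
roll needed 0.0009932317453631434
```

Call:
arm_command(plan=[[0.015,-0.003,0,0,0],[0.06,0,0,0,0],[0.06,0,0,0,0],[0.06,0,0,0,0],[0.06,-0.03,0,0,0],[0.06,-0.045,0,0,0],[0.06,-0.02,0,-0.03,0],[0.06,0,0,-0.05,0],[0.06,0,0,-0.05,0],[0.06,0,0,-0.05,0],[0.06,0,0,-0.05,0],[0.06,0,0,-0.05,0]])

```text
clock: 18.77
tool_pos: [0.5066, 0.075, 0.1776]
eef_rot: [0.501, 0.499, -0.501, 0.499]
contact_force: [0.8, 0.2, -0.6]
opening: 0.682
```

Call:
arm_command(plan=[[0.06,0,-0.01,-0.05,0],[0.06,0,-0.01,-0.05,0],[0.06,0,-0.01,-0.05,0],[0.06,0,-0.01,-0.04,0],[0.06,0,0,-0.015,0],[0.06,0,0,0,0],[0.06,0,0,0,0]])

```text
clock: 19.65
tool_pos: [0.4683, 0.276, 0.1775]
eef_rot: [-0.501, -0.497, 0.503, -0.499]
contact_force: [-0.5, 1.0, -0.4]
opening: 0.683
```

```bash
python3 - <<'E'
from h import *
p,d=r.snapshot("side"); cv2.imwrite("pics/s7.png",p[:,:,::-1])
E
python3 st.py .466 .2825 .08 0
```

```text
t 19.7 pos [0.4683 0.276  0.1776] F [ 0.4 -0.9 -1.2] open 59.8 q [-0.41  0.68 -0.34  1.87  0.36  0.65 -0.98]
yaw of tool y: -0.0081  tilt x: [-0.0001 -0.002  -1.    ] tool z [-0.008 -1.     0.002]
shift to target, tool axes mm [97.6 -2.3 -6.6]
roll needed -0.008130953814720066
```

View pics/s7.png

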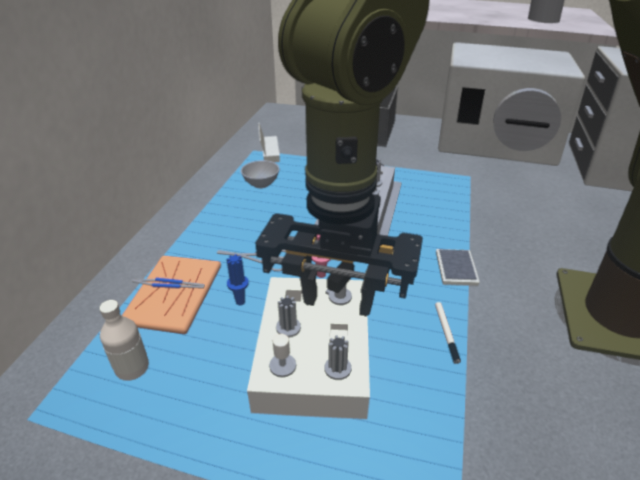

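Call:
arm_command(plan=[[0.06,0.025,-0.002,-0.005,-0.007],[0.06,0.03,0,0,0],[0.06,0.03,0,0,0],[0.06,0.012,0,0,0],[0.06,0,0,0,0],[0.06,0,0,0,0]])

```text
clock: 20.45
tool_pos: [0.4663, 0.2837, 0.0818]
eef_rot: [0.5, 0.5, -0.499, 0.5]
contact_force: [-1.2, -0.3, -0.6]
opening: 0.68
```

```bash
python3 - <<'E'
from h import *
p,d=r.snapshot("side"); crop("side",p,220,250,420,400,4,"s8.png")
E
python3 st.py .466 .2825 .08 0
```

```text
t 20.5 pos [0.4663 0.2838 0.0819] F [-0.3  0.2  0.2] open 59.9 q [-0.48  0.83 -0.25  1.92  0.45  0.43 -1.06]
yaw of tool y: 0.0016  tilt x: [ 0.0017  0.0011 -1.    ] tool z [ 0.002 -1.    -0.001]
shift to target, tool axes mm [ 1.9 -0.3  1.3]
roll needed 0.0015889746012116568
```

View pics/s8.png

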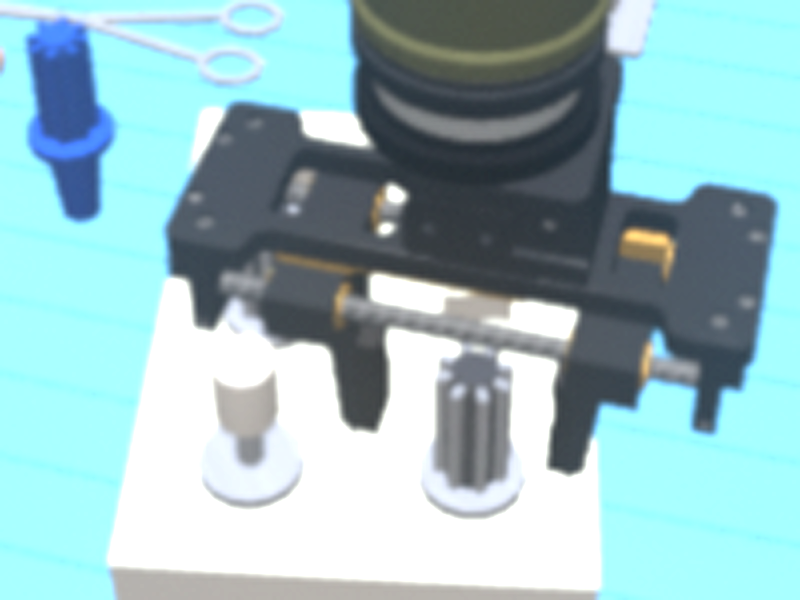

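Between the fingers, well clear of the brush. Grip, lift, go to socket1.

Call:
arm_command(plan=[[0.06,0.0015,0,0.001,0],[0.015,0,0,0,0],[0.015,0,0,0,0],[0.015,0,0,0,0],[0.015,0,0,0,0],[0.015,-0.03,0,0,0],[0.015,-0.04,0,0,0],[0.015,-0.04,0,0,0],[0.015,-0.015,0.01,0.03,0],[0.015,0,0.01,0.045,0],[0.015,0,0.01,0.045,0],[0.015,0,0.01,0.045,0]])

```text
clock: 22.0
tool_pos: [0.5058, 0.116, 0.2041]
eef_rot: [0.499, 0.501, -0.5, 0.501]
contact_force: [0.5, 1.1, -1.5]
opening: 0.301
```

Call:
arm_command(plan=[[0.015,0,0,0.045,0.006],[0.015,0,0,0.045,0],[0.015,0,0,0.045,0],[0.015,0,0,0.045,0],[0.015,0.015,0,0.04,0],[0.015,0.02,0,0.02,0],[0.015,0.019,0,0,0],[0.015,0,0,0,0],[0.015,0,0,0,0]])

```text
clock: 23.12
tool_pos: [0.5055, -0.1218, 0.1508]
eef_rot: [0.501, 0.499, -0.501, 0.499]
contact_force: [-0.8, 0.2, -1.9]
opening: 0.306
```

```bash
python3 - <<'E'
from h import *
p,d=r.snapshot("side"); crop("side",p,280,130,440,250,5,"s9.png")
E
python3 st.py .5056 -.1265 .1 -.006
```

```text
t 23.18 pos [ 0.5057 -0.1218  0.151 ] F [-0.   0.4 -1.9] open 26.6 q [ 0.38  0.71 -0.38  1.96  0.47  0.56 -0.32]
yaw of tool y: -0.0031  tilt x: [ 0.0012  0.0001 -1.    ] tool z [-0.003 -1.    -0.   ]
shift to target, tool axes mm [51.  -0.2  4.7]
roll needed 0.0028943905318272733
```

View pics/s9.png

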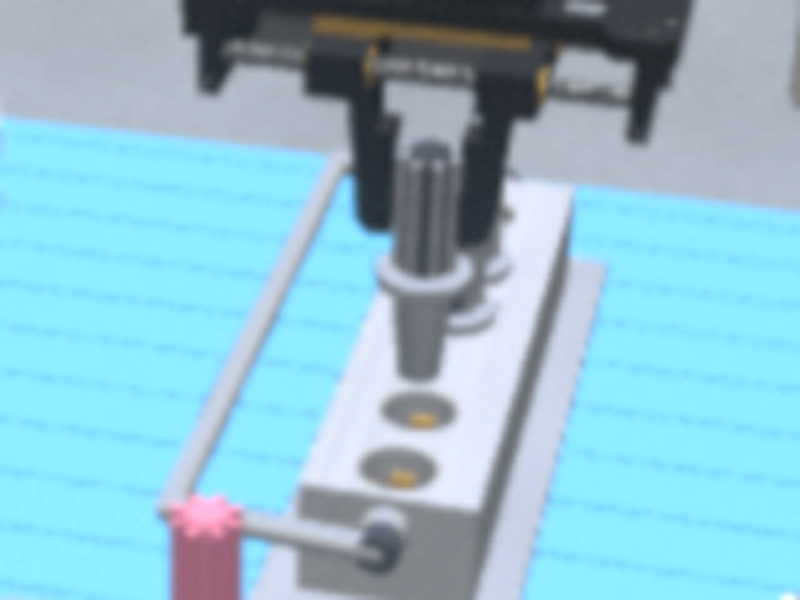

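Call:
arm_command(plan=[[0.015,0.01,0,0.004,0.002],[0.015,0.012,0,0,0],[0.015,0.012,0,0,0],[0.015,0.01,0,0,0],[0.015,0.006,0,0,0],[0.015,0.004,0,0,0],[0.015,0.003,0,0,0],[0.015,0.002,0,0,0],[0.015,0,0,0,0]])

```text
clock: 24.3
tool_pos: [0.5052, -0.1266, 0.0917]
eef_rot: [-0.501, -0.498, 0.502, -0.499]
contact_force: [-1.1, -0.7, 3.4]
opening: 0.302
```

```bash
python3 st.py .5056 -.1265 .085 -.006
```

```text
t 24.3 pos [ 0.5052 -0.1266  0.0917] F [-1.1 -0.7  3.4] open 26.6 q [ 0.34  0.8  -0.3   1.99  0.54  0.42 -0.38]
yaw of tool y: -0.0062  tilt x: [ 0.0004 -0.0005 -1.    ] tool z [-0.006 -1.     0.001]
shift to target, tool axes mm [ 6.7  0.4 -0.1]
roll needed -0.00015904970464708512
```

Call:
arm_command(plan=[[0.015,0.002,0,0,0],[0.015,0.002,0,0,0],[0.015,0.002,0,0,0],[0.015,0.002,0,0,0],[0.015,0.0015,0,0,0],[0.015,0,0,0,0]])

```text
clock: 25.05
tool_pos: [0.5054, -0.1268, 0.0842]
eef_rot: [-0.501, -0.498, 0.502, -0.499]
contact_force: [-4.6, 0.2, 23.9]
opening: 0.302
```

```bash
python3 st.py .5056 -.1265 .085 -.006
```

```text
t 25.05 pos [ 0.5054 -0.1268  0.0842] F [-4.6  0.2 23.9] open 26.6 q [ 0.33  0.82 -0.28  2.    0.55  0.4  -0.39]
yaw of tool y: -0.0061  tilt x: [ 0.0017 -0.002  -1.    ] tool z [-0.006 -1.     0.002]
shift to target, tool axes mm [-0.8  0.2 -0.3]
roll needed -0.00011297901243034758
```

Call:
arm_command(plan=[[0.015,0.0018,0,0,0],[0.015,0,0,0,0]])

```text
clock: 25.3
tool_pos: [0.5055, -0.1269, 0.0841]
eef_rot: [-0.501, -0.497, 0.502, -0.5]
contact_force: [-9.3, -0.3, 41.6]
opening: 0.303
```

Call:
arm_command(plan=[[0.015,-0.003,0,0,0],[0.06,0,0,0,0],[0.06,0,0,0,0],[0.06,0,0,0,0],[0.06,-0.03,0,0,0],[0.06,-0.045,0,0,0],[0.06,-0.02,0,-0.03,0],[0.06,0,0.01,-0.05,0],[0.06,0,0.01,-0.05,0],[0.06,0,0.01,-0.05,0],[0.06,0,0.01,-0.05,0],[0.06,0,0.01,-0.05,0]])

```text
clock: 26.8
tool_pos: [0.557, 0.1551, 0.1777]
eef_rot: [-0.501, -0.499, 0.502, -0.499]
contact_force: [0.8, -0.7, -0.0]
opening: 0.684
```

Call:
arm_command(plan=[[0.06,0,0.004,-0.045,0],[0.06,0,0,-0.026,0],[0.06,0,0,0,0],[0.06,0,0,0,0]])

```text
clock: 27.3
tool_pos: [0.5613, 0.2222, 0.1776]
eef_rot: [-0.501, -0.498, 0.503, -0.499]
contact_force: [-0.1, -0.3, -0.0]
opening: 0.68
```

```bash
python3 - <<'E'
from h import *
p,d=r.snapshot("side"); cv2.imwrite("pics/s10.png",p[:,:,::-1])
E
python3 st.py .559 .2253 .08 0
```

```text
t 27.35 pos [0.5615 0.2218 0.1777] F [-0.6 -0.7 -0.3] open 59.9 q [-0.25  0.75 -0.36  1.69  0.36  0.77 -0.79]
yaw of tool y: -0.0084  tilt x: [-0.0005 -0.0022 -1.    ] tool z [-0.008 -1.     0.002]
shift to target, tool axes mm [97.7 -2.5 -3.7]
roll needed -0.008376244795625709
```

View pics/s10.png

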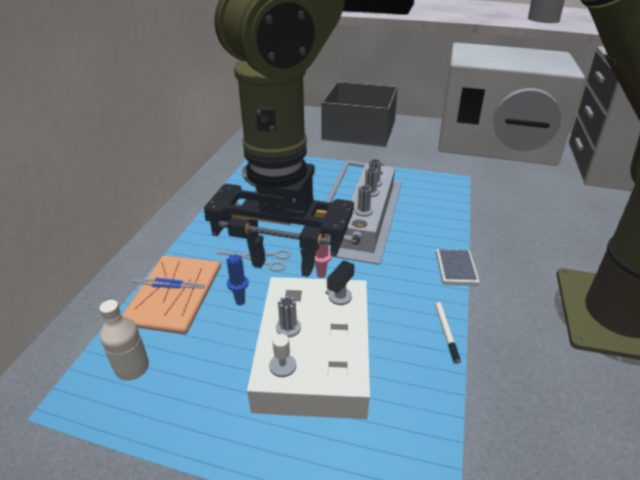

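Call:
arm_command(plan=[[0.06,0.025,-0.002,-0.002,-0.007],[0.06,0.03,0,0,0],[0.06,0.03,0,0,0],[0.06,0.0125,0,0,0],[0.06,0,0,0,0],[0.06,0,0,0,0]])

```text
clock: 28.1
tool_pos: [0.5601, 0.2263, 0.0816]
eef_rot: [0.501, 0.5, -0.499, 0.5]
contact_force: [-0.9, 0.4, 0.7]
opening: 0.684
```

```bash
python3 - <<'E'
from h import *
p,d=r.snapshot("side"); crop("side",p,200,230,400,380,4,"s11.png")
E
python3 st.py .559 .2253 .08 0
```

```text
t 28.15 pos [0.5602 0.2265 0.0818] F [-0.2 -0.2 -0.1] open 59.9 q [-0.29  0.89 -0.3   1.74  0.43  0.57 -0.85]
yaw of tool y: 0.0006  tilt x: [ 0.002   0.0009 -1.    ] tool z [ 0.001 -1.    -0.001]
shift to target, tool axes mm [ 1.8 -1.2  1.2]
roll needed 0.0006143196997365763
```

View pics/s11.png

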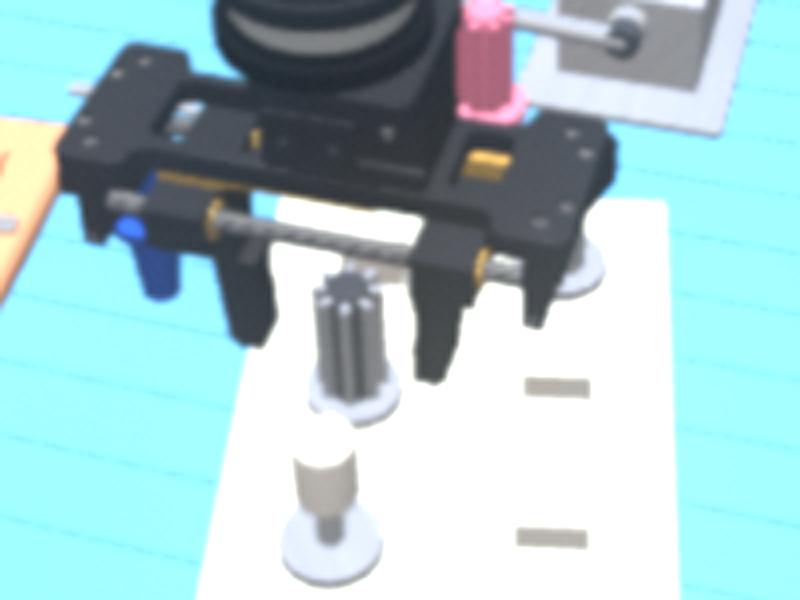

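Call:
arm_command(plan=[[0.06,0.0015,-0.001,0.001,0],[0.015,0,0,0,0],[0.015,0,0,0,0],[0.015,0,0,0,0],[0.015,0,0,0,0],[0.015,-0.03,0,0,0],[0.015,-0.04,0,0,0],[0.015,-0.04,0,0,0],[0.015,-0.015,-0.01,0.03,0],[0.015,0,-0.01,0.045,0],[0.015,0,-0.01,0.045,0],[0.015,0,-0.01,0.045,0]])

```text
clock: 29.65
tool_pos: [0.5177, 0.0587, 0.2038]
eef_rot: [0.499, 0.5, -0.5, 0.5]
contact_force: [1.2, -0.6, -2.6]
opening: 0.303
```

Call:
arm_command(plan=[[0.015,0,-0.01,0.045,0.006],[0.015,0,-0.003,0.04,0],[0.015,0.015,0,0.04,0],[0.015,0.02,0,0.017,0],[0.015,0.019,0,0,0],[0.015,0,0,0,0],[0.015,0,0,0,0]])

```text
clock: 30.52
tool_pos: [0.5053, -0.0813, 0.1505]
eef_rot: [0.501, 0.499, -0.501, 0.499]
contact_force: [-0.8, 0.8, -1.9]
opening: 0.302
```

```bash
python3 - <<'E'
from h import *
p,d=r.snapshot("side"); crop("side",p,280,130,440,250,5,"s12.png")
E
python3 st.py .5058 -.0815 .1 -.006
```

```text
t 30.57 pos [ 0.5056 -0.0812  0.1507] F [-0.6  0.8 -1.4] open 26.6 q [ 0.29  0.7  -0.37  1.98  0.46  0.54 -0.4 ]
yaw of tool y: -0.0042  tilt x: [ 0.0012  0.0001 -1.    ] tool z [-0.004 -1.    -0.   ]
shift to target, tool axes mm [50.7  0.2  0.3]
roll needed 0.0018494585817263598
```

View pics/s12.png

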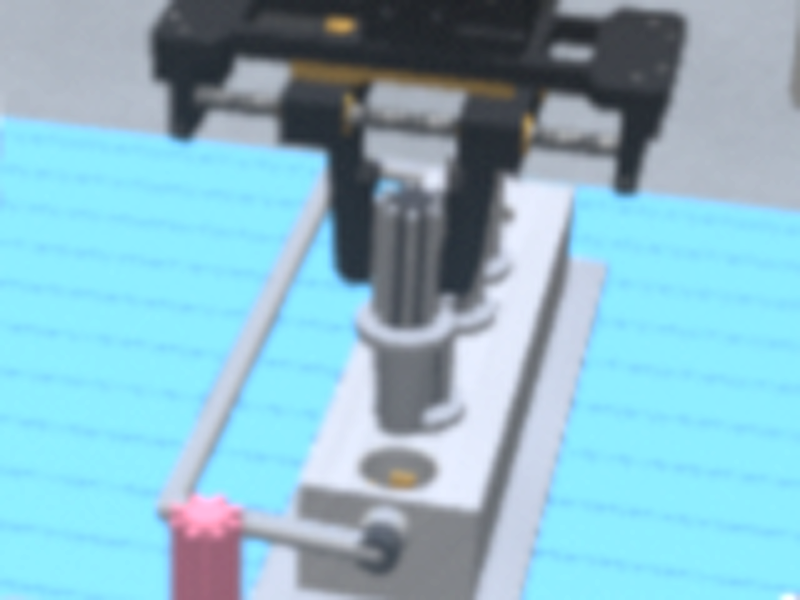

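Call:
arm_command(plan=[[0.015,0.01,0,0,0.002],[0.015,0.012,0,0,0],[0.015,0.012,0,0,0],[0.015,0.01,0,0,0],[0.015,0.006,0,0,0],[0.015,0.004,0,0,0],[0.015,0.003,0,0,0],[0.015,0.002,0,0,0],[0.015,0,0,0,0]])

```text
clock: 31.7
tool_pos: [0.5052, -0.0819, 0.0914]
eef_rot: [0.502, 0.498, -0.502, 0.498]
contact_force: [0.7, -1.6, 2.4]
opening: 0.303
```

```bash
python3 st.py .5058 -.0815 .085 -.006
```

```text
t 31.7 pos [ 0.5052 -0.0819  0.0914] F [ 0.7 -1.6  2.4] open 26.7 q [ 0.24  0.8  -0.28  2.02  0.53  0.39 -0.46]
yaw of tool y: -0.0071  tilt x: [ 0.0006 -0.0004 -1.    ] tool z [-0.007 -1.     0.   ]
shift to target, tool axes mm [ 6.4  0.6 -0.4]
roll needed -0.0011401716631884717
```

Call:
arm_command(plan=[[0.015,0.002,0,0,0],[0.015,0.002,0,0,0],[0.015,0.002,0,0,0],[0.015,0.002,0,0,0],[0.015,0.0015,0,0,0],[0.015,0.001,0,0,0],[0.015,0,0,0,0]])

```text
clock: 32.58
tool_pos: [0.5054, -0.0821, 0.0838]
eef_rot: [0.502, 0.497, -0.502, 0.499]
contact_force: [-6.3, -1.0, 35.3]
opening: 0.302
```

```bash
python3 st.py .5058 -.0815 .085 -.006
```

```text
t 32.58 pos [ 0.5054 -0.0821  0.0838] F [-6.3 -1.  35.3] open 26.6 q [ 0.23  0.81 -0.26  2.02  0.54  0.37 -0.47]
yaw of tool y: -0.0071  tilt x: [ 0.0026 -0.0022 -1.    ] tool z [-0.007 -1.     0.002]
shift to target, tool axes mm [-1.2  0.4 -0.6]
roll needed -0.0011321596850373261
```

Call:
arm_command(plan=[[0.015,-0.003,0,0,0],[0.06,0,0,0,0],[0.06,0,0,0,0],[0.06,0,0,0,0],[0.06,-0.03,0,0,0],[0.06,-0.045,0,0,0],[0.06,-0.04,0,0,0],[0.06,-0.03,-0.03,0,0],[0.06,0,-0.05,0,0],[0.06,0,-0.03,0,0],[0.06,0,0,0,0]])

```text
clock: 33.95
tool_pos: [0.3927, -0.0812, 0.2286]
eef_rot: [-0.501, -0.499, 0.503, -0.498]
contact_force: [0.0, 0.8, -0.0]
opening: 0.683
```

```bash
python3 - <<'E'
from h import *
p,d=r.snapshot("top"); cv2.imwrite("pics/t3.png",p[:,:,::-1]);crop("top",p,205,240,285,300,10,"t3h.png")
p2,d2=r.snapshot("side"); cv2.imwrite("pics/s13.png",p2[:,:,::-1]);crop("side",p2,310,250,370,310,10,"s13h.png");crop("side",p2,280,130,440,250,5,"s13b.png")
np.savez("m3.npz",p=p,d=d,p2=p2,d2=d2)
for n,dd in(("top",d),("side",d2)):
    q=cloud(n,dd); m=(q[...,2]>.085)&(q[...,2]<.14)&(q[...,0]>.42)&(q[...,0]<.56)&(q[...,1]>-.35)&(q[...,1]<.2)
    k,lab,st,c=cv2.connectedComponentsWithStats(m.astype(np.uint8))
    for i in range(1,k):
        if st[i,4]>40: a=q[lab==i]; print(n,st[i,4],c[i].round(1),a.min(0).round(4),a.max(0).round(4),((a.min(0)+a.max(0))/2).round(4),np.sort(a[:,2])[-40:].mean().round(4))
E
python3 st.py
```

```text
top 89 [312.1 240.8] [0.5438 0.0152 0.0874] [0.56   0.0406 0.1089] [0.5519 0.0279 0.0982] 0.1063
top 190 [442.4 264.7] [ 0.4936 -0.2195  0.0852] [ 0.5205 -0.1929  0.1224] [ 0.5071 -0.2062  0.1038] 0.121
top 210 [466.5 264.6] [ 0.493  -0.2649  0.0851] [ 0.52   -0.2367  0.1253] [ 0.5065 -0.2508  0.1052] 0.1219
top 157 [372.9 266.6] [ 0.4917 -0.0946  0.0857] [ 0.5184 -0.0679  0.125 ] [ 0.505  -0.0813  0.1054] 0.1214
top 163 [398.  265.8] [ 0.4931 -0.1393  0.0886] [ 0.5183 -0.1134  0.1247] [ 0.5057 -0.1264  0.1067] 0.1216
top 406 [252.9 273.1] [0.4779 0.1072 0.0941] [0.5124 0.1651 0.1211] [0.4952 0.1361 0.1076] 0.119
side 763 [366.6 187.5] [ 0.4915 -0.2651  0.0852] [ 0.5194 -0.0652  0.1229] [ 0.5055 -0.1652  0.1041] 0.1213
side 130 [322.5 236.9] [0.5446 0.0143 0.0854] [0.5599 0.0428 0.1067] [0.5522 0.0285 0.096 ] 0.1046
side 583 [339.7 276.4] [0.4779 0.109  0.0856] [0.5145 0.1668 0.1176] [0.4962 0.1379 0.1016] 0.1166
t 34.05 pos [ 0.3963 -0.0808  0.2288] F [ 0.2  0.3 -0.1] open 60.1 q [ 0.41  0.46 -0.47  2.2   0.38  0.56 -0.35]
yaw of tool y: -0.0070  tilt x: [ 0.0019  0.0002 -1.    ] tool z [-0.007 -1.    -0.   ]
```

View pics/t3.png

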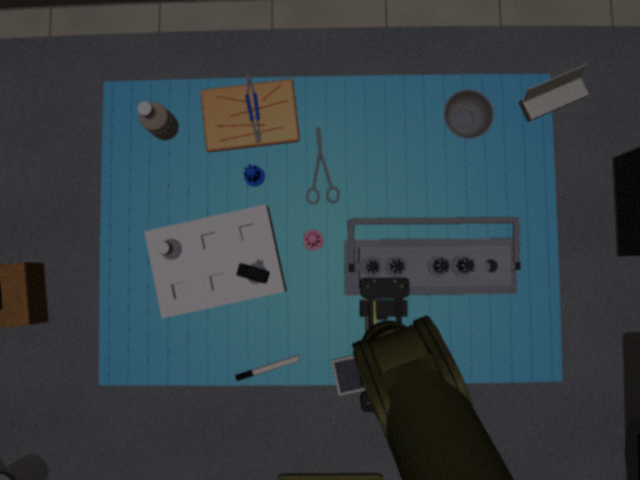

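View pics/t3h.png

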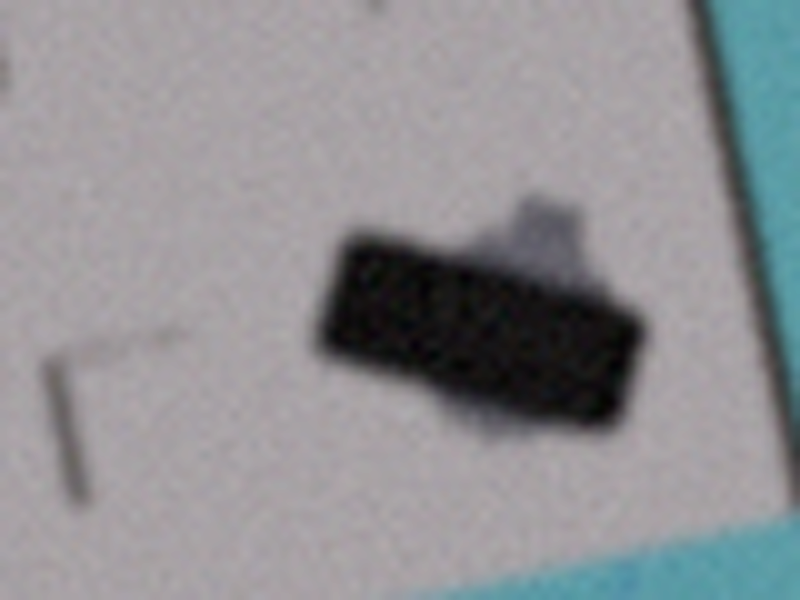

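View pics/s13h.png

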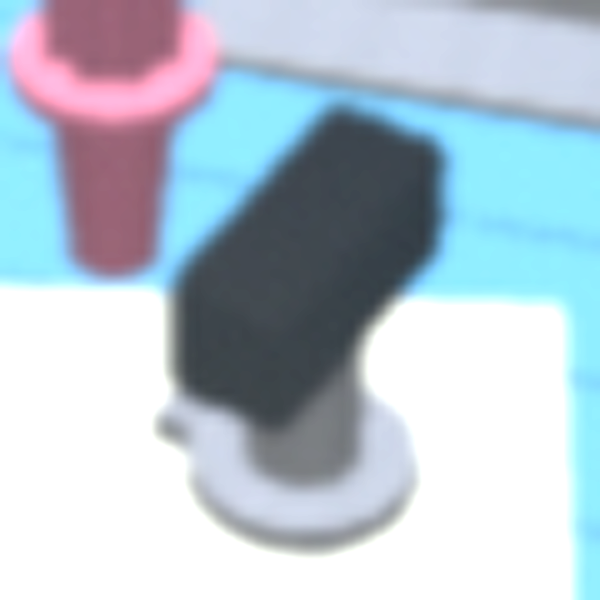

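View pics/s13b.png

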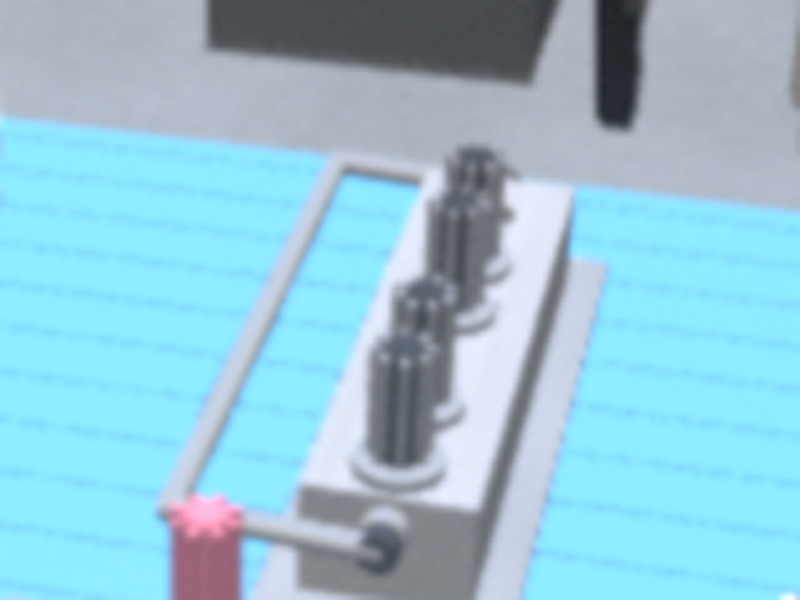

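Run:
```python
from meas import *
m=np.load("m3.npz")
for n,k,pk in(("top","d","p"),("side","d2","p2")):
    q=cloud(n,m[k]); g=m[pk].max(-1)
    s=(q[...,2]>.09)&(q[...,0]>.46)&(q[...,0]<.54)&(q[...,1]>.09)&(q[...,1]<.18)
    a=q[s]; print(n,np.percentile(a[:,2],[5,50,95]))
    zt=np.percentile(a[:,2],60)
    for lo in(.095,zt-.006):
        b=a[a[:,2]>lo]; print(lo,len(b),cv2.minAreaRect((b[:,:2]*1000).astype(np.float32)),b.mean(0))
c=np.array([[355,232],[645,318],[610,432],[318,350]])/10+[205,240]-.45
W=atz("top",*c.T,.115)[:,:2]; print(W,W.mean(0))
x,e,_=fit("top",c,[[.012,.028],[.012,-.028],[-.012,-.028],[-.012,.028]],.115); print(x,e.tolist())
# model overlay reprojection
for n,pk in(("top","p"),("side","p2")):
    pass
c=np.cos
print("nub",atz("top",np.array(205+54.8-.45),np.array(240+21.-.45),.061))
s=np.array([[340,105],[440,150],[275,330],[180,280]])/10+[310,250]-.45
print(atz("side",*s.T,.115)[:,:2])
```

```text
top [0.11021006 0.11540941 0.11879596]
0.095 405 ((496.29901123046875, 135.8722381591797), (56.54365921020508, 23.303197860717773), 71.40612030029297) [0.49580867 0.13438035 0.1148339 ]
0.10994669247217836 386 ((496.3253173828125, 136.08193969726562), (56.108558654785156, 23.171384811401367), 71.32633972167969) [0.49582239 0.13524177 0.11539408]
side [0.09498031 0.11360618 0.11629966]
0.095 546 ((495.4953308105469, 136.9485321044922), (57.270355224609375, 24.623857498168945), 72.22794342041016) [0.49462188 0.14376164 0.11039359]
0.10856506941125948 373 ((495.7396240234375, 136.94491577148438), (56.99535369873047, 23.871471405029297), 74.13467407226562) [0.49515316 0.14060621 0.11436476]
[[0.51468983 0.15738406]
 [0.49869653 0.10521817]
 [0.47839819 0.11163296]
 [0.4936059  0.16412674]] [0.49634761 0.13459048]
[ 0.49634761  0.13459048 -0.29236622] [[1.2, 0.6], [1.1, -0.9], [-1.6, -0.4], [-0.7, 0.7]]
nub [0.51960974 0.1292097  0.061     ]
[[0.49636471 0.10904077]
 [0.47787461 0.11628493]
 [0.4939363  0.16608187]
 [0.5112927  0.15839733]]
```

Call:
arm_command(plan=[[0.06,0,0,0,0.149],[0.06,0,0,0,0.149],[0.06,0,0,0,0]])

```text
clock: 34.42
tool_pos: [0.3967, -0.0807, 0.2285]
eef_rot: [0.57, 0.419, -0.569, 0.419]
contact_force: [0.5, -0.4, 0.2]
opening: 0.685
```

```bash
python3 st.py .4958 .1362 .18 -.305
```

```text
t 34.42 pos [ 0.3967 -0.0807  0.2285] F [ 0.5 -0.4  0.2] open 60.3 q [ 0.35  0.45 -0.38  2.2   0.32  0.54 -0.57]
yaw of tool y: -0.3030  tilt x: [ 0.0015  0.0001 -1.    ] tool z [-0.298 -0.954 -0.001]
shift to target, tool axes mm [  48.7   29.8 -236.5]
roll needed 0.00197520139115559
```

Call:
arm_command(plan=[[0.06,0.008,0.005,-0.04,0.002],[0.06,0.008,0.005,-0.04,0],[0.06,0.008,0.005,-0.04,0],[0.06,0.008,0.005,-0.04,0],[0.06,0.008,0.005,-0.04,0],[0.06,0.008,0.005,-0.0365,0],[0.06,0,0,0,0],[0.06,0,0,0,0],[0.06,0,0,0,0]])

```text
clock: 35.55
tool_pos: [0.4949, 0.1341, 0.1806]
eef_rot: [-0.57, -0.417, 0.571, -0.418]
contact_force: [-0.4, 0.7, -0.0]
opening: 0.682
```

```bash
python3 - <<'E'
from h import *
p,d=r.snapshot("side"); crop("side",p,240,190,440,340,4,"s14.png")
E
python3 st.py .4958 .1362 .083 -.305
```

```text
t 35.6 pos [0.4949 0.1341 0.1807] F [ 0.3 -0.1  0.6] open 60.2 q [-0.17  0.64 -0.29  1.96  0.32  0.59 -0.98]
yaw of tool y: -0.3081  tilt x: [-0.0001 -0.0008 -1.    ] tool z [-0.303 -0.953  0.001]
shift to target, tool axes mm [97.7  0.2 -2.3]
roll needed -0.003139473243504387
```

View pics/s14.png

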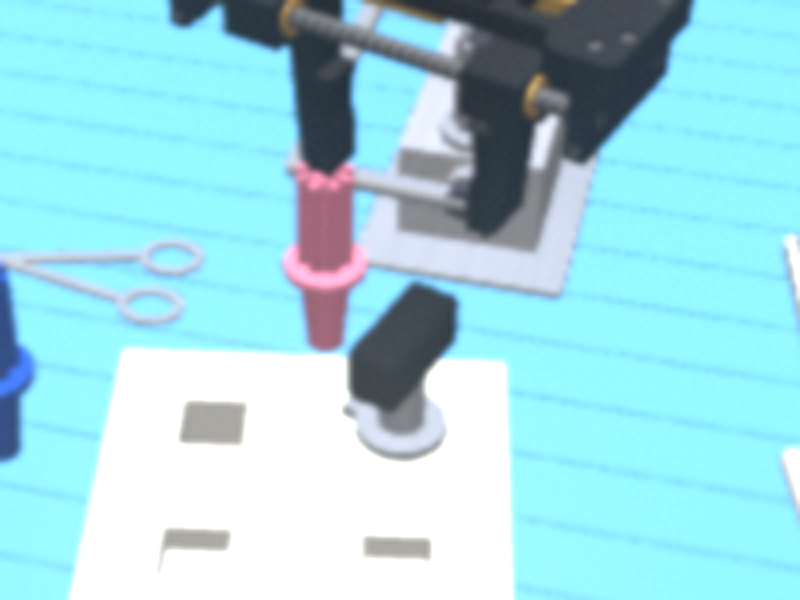

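Call:
arm_command(plan=[[0.06,0.025,0,-0.002,0],[0.06,0.03,0,0,0],[0.06,0.03,0,0,0],[0.06,0.013,0,0,0],[0.06,0,0,0,0],[0.06,0,0,0,0]])

```text
clock: 36.35
tool_pos: [0.4963, 0.1374, 0.0835]
eef_rot: [0.571, 0.417, -0.57, 0.418]
contact_force: [0.5, 0.6, 0.0]
opening: 0.682
```

```bash
python3 - <<'E'
from h import *
p,d=r.snapshot("side"); crop("side",p,240,190,440,340,4,"s15.png")
E
python3 st.py .4958 .1362 .083 -.305
```

```text
t 36.4 pos [0.4964 0.1375 0.0836] F [-0.  -0.5  1.1] open 59.7 q [-0.25  0.81 -0.19  2.02  0.4   0.35 -1.06]
yaw of tool y: -0.3072  tilt x: [ 0.0019  0.0006 -1.    ] tool z [-0.302 -0.953 -0.001]
shift to target, tool axes mm [ 0.6 -0.2  1.4]
roll needed -0.002246154070381312
```

View pics/s15.png

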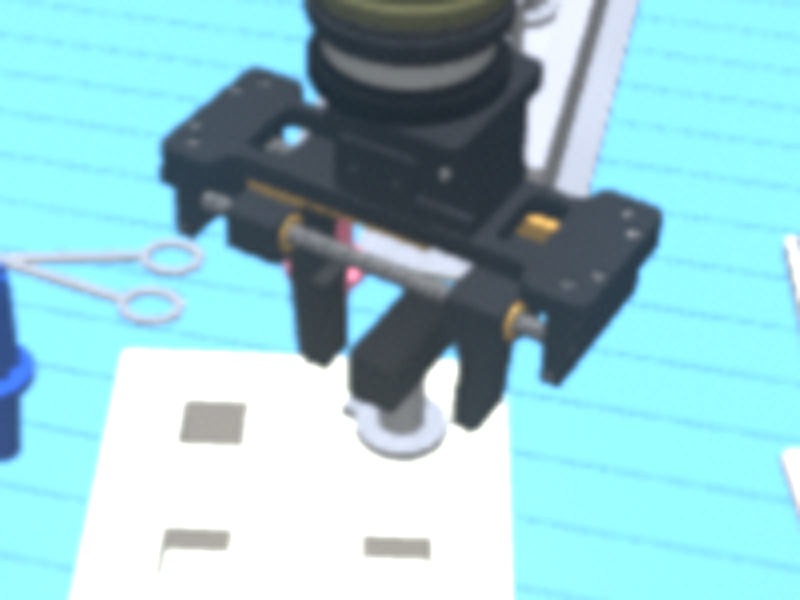

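Call:
arm_command(plan=[[0.06,0,0,0.0013,0],[0.01,0,0,0,0],[0.01,0,0,0,0],[0.01,0,0,0,0],[0.01,0,0,0,0],[0.01,0,0,0,0]])

```text
clock: 37.15
tool_pos: [0.4954, 0.1361, 0.0826]
eef_rot: [0.571, 0.418, -0.571, 0.418]
contact_force: [0.4, -0.4, -0.0]
opening: 0.268
```

```bash
python3 st.py .4958 .1362 .083 -.305
```

```text
t 37.15 pos [0.4954 0.1361 0.0826] F [ 0.4 -0.4 -0. ] open 23.6 q [-0.24  0.81 -0.19  2.02  0.4   0.35 -1.06]
yaw of tool y: -0.3071  tilt x: [ 0.0002 -0.     -1.    ] tool z [-0.302 -0.953 -0.   ]
shift to target, tool axes mm [-0.4  0.4 -0.2]
roll needed -0.0021251976928384764
```

Call:
arm_command(plan=[[0.01,-0.03,0,0,0],[0.01,-0.04,0,0,0],[0.01,-0.04,0,0,0],[0.01,-0.015,0,0,0],[0.01,0,0,0,-0.1],[0.01,0,0,0,-0.1],[0.01,0,0,0,-0.1],[0.01,0,0,0,0]])

```text
clock: 38.15
tool_pos: [0.4948, 0.1359, 0.2072]
eef_rot: [-0.502, -0.498, 0.502, -0.498]
contact_force: [-0.3, 0.8, -1.9]
opening: 0.261
```

```bash
python3 st.py .5045 -.3062 .2 -.006
```

```text
t 38.15 pos [0.4948 0.1359 0.2072] F [-0.3  0.8 -1.9] open 23.0 q [-0.1   0.61 -0.41  1.93  0.38  0.68 -0.75]
yaw of tool y: -0.0080  tilt x: [-0.0012 -0.0003 -1.    ] tool z [-0.008 -1.     0.   ]
shift to target, tool axes mm [  7.3  13.3 442. ]
roll needed -0.001998658643322493
```

Call:
arm_command(plan=[[0.01,-0.02,0.001,0.04,0],[0.01,0,0.001,0.045,0],[0.01,0,0.001,0.045,0],[0.01,0,0.002,0.045,0],[0.01,0,0.001,0.045,0],[0.01,0,0.001,0.045,0],[0.01,0,0.001,0.045,0],[0.01,0,0.001,0.045,0],[0.01,0,0.001,0.045,0],[0.01,0,0,0.042,0],[0.01,0,0,0,0],[0.01,0,0,0,0]])

```text
clock: 39.65
tool_pos: [0.502, -0.3049, 0.2272]
eef_rot: [0.502, 0.499, -0.502, 0.498]
contact_force: [-0.5, 0.4, -1.3]
opening: 0.267
```

Call:
arm_command(plan=[[0.01,0.03,0,0,0],[0.01,0.03,0,0,0],[0.01,0.02,0,0,0],[0.01,0,0,0,0],[0.01,0,0,0,0]])

```text
clock: 40.28
tool_pos: [0.5031, -0.305, 0.1485]
eef_rot: [0.502, 0.498, -0.501, 0.499]
contact_force: [-0.1, -1.2, -1.3]
opening: 0.267
```

```bash
python3 - <<'E'
from h import *
p,d=r.snapshot("side"); crop("side",p,320,110,440,200,6,"s16.png")
p,d=r.snapshot("top"); crop("top",p,430,220,550,310,6,"t16.png")
E
python3 st.py .5045 -.3062 .13 -.006
```

```text
t 40.38 pos [ 0.5031 -0.3057  0.1488] F [ 0.6  0.4 -1.7] open 23.7 q [ 0.71  0.78 -0.42  1.76  0.47  0.7   0.03]
yaw of tool y: -0.0065  tilt x: [ 0.002  -0.0007 -1.    ] tool z [-0.006 -1.     0.001]
shift to target, tool axes mm [18.8  1.4  0.5]
roll needed -0.0004857542795302372
```

View pics/s16.png

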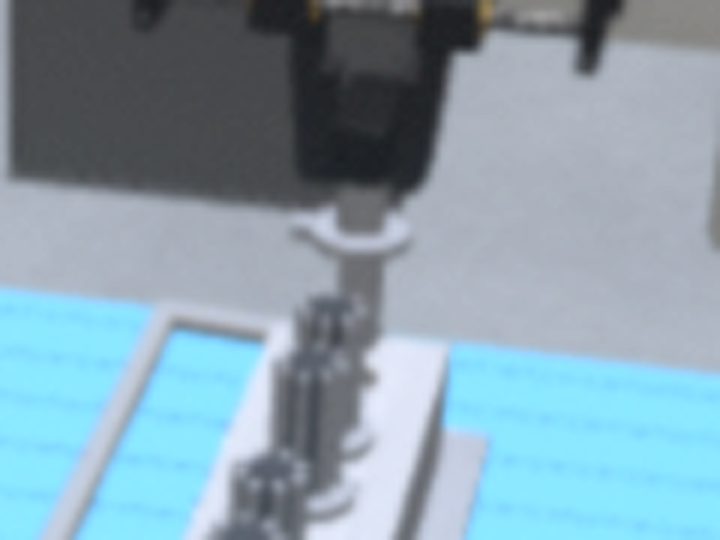

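View pics/t16.png

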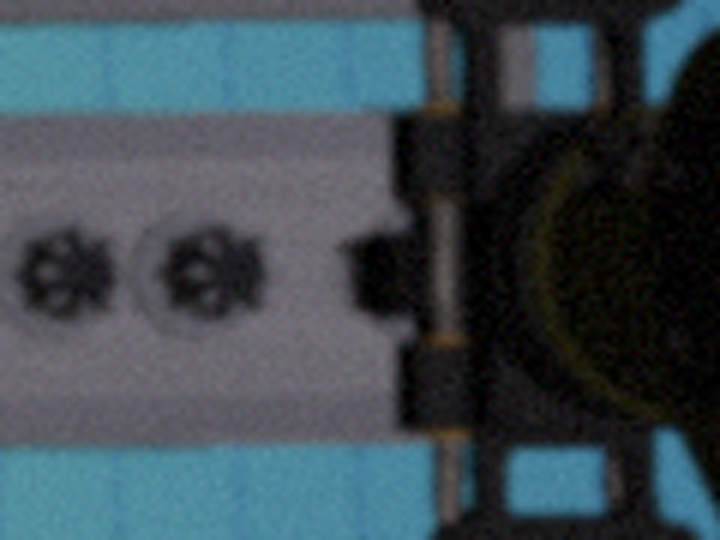

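Call:
arm_command(plan=[[0.01,0.005,0.0012,0.0004,0],[0.01,0.004,0,0,0],[0.01,0,0,0,0],[0.01,0,0,0,0]])

```text
clock: 40.88
tool_pos: [0.5033, -0.3063, 0.1385]
eef_rot: [-0.502, -0.498, 0.502, -0.498]
contact_force: [0.1, -0.0, -2.0]
opening: 0.268
```

```bash
python3 st.py .5045 -.3062 .13 -.006;python3 st.py .5045 -.3062 .13 -.006
```

```text
t 40.88 pos [ 0.5033 -0.3063  0.1385] F [ 0.1 -0.  -2. ] open 23.6 q [ 0.71  0.8  -0.42  1.76  0.48  0.69  0.02]
yaw of tool y: -0.0071  tilt x: [-0.  0. -1.] tool z [-0.007 -1.    -0.   ]
shift to target, tool axes mm [ 8.5  1.2 -0.2]
roll needed -0.0010697532936694287
t 40.88 pos [ 0.5033 -0.3063  0.1385] F [ 0.1 -0.  -2. ] open 23.6 q [ 0.71  0.8  -0.42  1.76  0.48  0.69  0.02]
yaw of tool y: -0.0071  tilt x: [-0.  0. -1.] tool z [-0.007 -1.    -0.   ]
shift to target, tool axes mm [ 8.5  1.2 -0.2]
roll needed -0.0010697532936694287
```

Call:
arm_command(plan=[[0.01,0,0.001,0,0],[0.01,0.004,0,0,0],[0.01,0.003,0,0,0],[0.01,0.003,0,0,0],[0.01,0.002,0,0,0],[0.01,0,0,0,0]], force=40)

```text
clock: 41.62
tool_pos: [0.5043, -0.3063, 0.1264]
eef_rot: [-0.502, -0.498, 0.502, -0.498]
contact_force: [0.7, -0.2, -1.9]
opening: 0.262
```

```bash
python3 st.py .5045 -.3062 .13 -.006
```

```text
t 41.62 pos [ 0.5043 -0.3063  0.1264] F [ 0.7 -0.2 -1.9] open 23.1 q [ 0.7   0.82 -0.41  1.76  0.49  0.66  0.01]
yaw of tool y: -0.0070  tilt x: [-0.0003  0.0001 -1.    ] tool z [-0.007 -1.    -0.   ]
shift to target, tool axes mm [-3.6  0.2 -0.1]
roll needed -0.000979487107681809
```

Call:
arm_command(plan=[[0.01,0.003,0,0,0],[0.01,0.003,0,0,0],[0.01,0.003,0,0,0],[0.01,0.003,0,0,0],[0.01,0.003,0,0,0],[0.01,0,0,0,0]])

```text
clock: 42.38
tool_pos: [0.5042, -0.3063, 0.1113]
eef_rot: [-0.502, -0.498, 0.502, -0.498]
contact_force: [0.7, 0.3, -2.4]
opening: 0.267
```

```bash
python3 st.py .5045 -.3062 .0875 -.006
```

```text
t 42.38 pos [ 0.5042 -0.3063  0.1113] F [ 0.7  0.3 -2.4] open 23.5 q [ 0.69  0.84 -0.39  1.77  0.5   0.63 -0.  ]
yaw of tool y: -0.0069  tilt x: [-0.0004  0.0002 -1.    ] tool z [-0.007 -1.    -0.   ]
shift to target, tool axes mm [23.8  0.3 -0. ]
roll needed -0.0009009314277479419
```

Past the key level with no contact. Continue down.

Call:
arm_command(plan=[[0.01,0.004,0,0,0],[0.01,0.004,0,0,0],[0.01,0.004,0,0,0],[0.01,0.004,0,0,0],[0.01,0.003,0,0,0],[0.01,0.002,0,0,0],[0.01,0.001,0,0,0],[0.01,0.001,0,0,0],[0.01,0,0,0,0]])

```text
clock: 43.5
tool_pos: [0.5043, -0.3063, 0.0886]
eef_rot: [-0.502, -0.498, 0.502, -0.498]
contact_force: [-0.2, 0.3, -2.2]
opening: 0.267
```

```bash
python3 st.py .5045 -.3062 .0875 -.006
```

```text
t 43.5 pos [ 0.5043 -0.3063  0.0886] F [-0.2  0.3 -2.2] open 23.5 q [ 0.68  0.87 -0.37  1.78  0.52  0.59 -0.02]
yaw of tool y: -0.0070  tilt x: [ 0. -0. -1.] tool z [-0.007 -1.     0.   ]
shift to target, tool axes mm [ 1.1  0.2 -0.1]
roll needed -0.0010020930110363757
```

Call:
arm_command(plan=[[0.01,0.001,0,0,0],[0.01,0.001,0,0,0],[0.01,0.001,0,0,0],[0.01,0,0,0,0]])

```text
clock: 44.0
tool_pos: [0.5047, -0.3064, 0.0874]
eef_rot: [-0.502, -0.498, 0.502, -0.499]
contact_force: [-2.2, 1.4, 12.2]
opening: 0.264
```

Call:
arm_command(plan=[[0.01,-0.002,0,0,0],[0.06,0,0,0,0],[0.06,0,0,0,0],[0.06,0,0,0,0],[0.06,-0.03,0,0,0],[0.06,-0.045,0,0,0],[0.06,-0.04,0,0,0],[0.06,-0.03,-0.03,0,0],[0.06,0,-0.05,0,0],[0.06,0,-0.04,0,0],[0.06,0,0,0,0],[0.06,0,0,0,0]])

```text
clock: 45.5
tool_pos: [0.3856, -0.3056, 0.2329]
eef_rot: [0.502, 0.498, -0.501, 0.499]
contact_force: [1.0, -0.6, 0.5]
opening: 0.684
```

```bash
python3 st.py
python3 - <<'E'
from meas import *
p,d=r.snapshot("top"); crop("top",p,335,205,535,305,4,"t5.png")
p2,d2=r.snapshot("side"); crop("side",p2,280,130,440,250,5,"s17.png")
np.savez("m5.npz",p=p,d=d,p2=p2,d2=d2)
for n,dd in(("top",d),("side",d2)):
    q=cloud(n,dd); 
    for y in(-.05,-.08,-.126,-.166,-.206,-.25,-.306):
        a=q[(q[...,2]>.112)&(abs(q[...,1]-y)<.014)&(abs(q[...,0]-.505)<.02)]
        b=q[(q[...,2]>.035)&(abs(q[...,1]-y)<.02)&(abs(q[...,0]-.59)<.03)]
        print(n,y,len(a),a[:,2].mean().round(4) if len(a) else 0,"bar",len(b),b.mean(0).round(4) if len(b) else 0,np.percentile(b,95,axis=0).round(4) if len(b) else 0,np.percentile(b,5,axis=0).round(4) if len(b) else 0)
E
```

```text
t 45.5 pos [ 0.3856 -0.3056  0.2329] F [ 1.  -0.6  0.5] open 60.2 q [ 0.9   0.56 -0.51  1.96  0.4   0.72  0.15]
yaw of tool y: -0.0068  tilt x: [ 0.0019 -0.0004 -1.    ] tool z [-0.007 -1.     0.   ]
top -0.05 0 0 bar 185 [ 0.583  -0.0497  0.0547] [ 0.5963 -0.0391  0.0587] [ 0.5623 -0.0679  0.0502]
top -0.08 134 0.1189 bar 127 [ 0.5913 -0.0802  0.0547] [ 0.5963 -0.0621  0.0585] [ 0.5866 -0.0981  0.0506]
top -0.126 134 0.1189 bar 137 [ 0.5913 -0.1272  0.0545] [ 0.5974 -0.1093  0.0583] [ 0.586  -0.1438  0.0494]
top -0.166 0 0 bar 145 [ 0.5912 -0.166   0.0545] [ 0.5971 -0.1485  0.0581] [ 0.5858 -0.1833  0.0491]
top -0.206 140 0.1187 bar 122 [ 0.5914 -0.206   0.0549] [ 0.5965 -0.1886  0.0588] [ 0.5868 -0.2234  0.0512]
top -0.25 148 0.1185 bar 125 [ 0.591  -0.2498  0.0546] [ 0.5958 -0.232   0.058 ] [ 0.5862 -0.2679  0.0507]
top -0.306 209 0.1201 bar 131 [ 0.5905 -0.3064  0.0546] [ 0.5953 -0.2881  0.0582] [ 0.5856 -0.3239  0.0509]
side -0.05 0 0 bar 62 [ 0.5889 -0.0517  0.0542] [ 0.5965 -0.0386  0.0566] [ 0.5613 -0.0685  0.0493]
side -0.08 99 0.1174 bar 65 [ 0.5909 -0.0803  0.0544] [ 0.5964 -0.0619  0.057 ] [ 0.5866 -0.0982  0.0505]
side -0.126 92 0.1177 bar 60 [ 0.5911 -0.1251  0.0545] [ 0.5971 -0.1084  0.0569] [ 0.5867 -0.1426  0.051 ]
side -0.166 0 0 bar 55 [ 0.5908 -0.1655  0.0545] [ 0.5966 -0.1468  0.0571] [ 0.5866 -0.1829  0.0505]
side -0.206 82 0.1176 bar 49 [ 0.5905 -0.2052  0.0544] [ 0.5961 -0.1887  0.0564] [ 0.5864 -0.2221  0.05  ]
side -0.25 75 0.1176 bar 45 [ 0.5902 -0.2509  0.0547] [ 0.5959 -0.2326  0.0574] [ 0.5861 -0.2687  0.0507]
side -0.306 52 0.1188 bar 37 [ 0.5902 -0.3054  0.0544] [ 0.5956 -0.2895  0.0569] [ 0.5861 -0.3227  0.0493]
```

View pics/t5.png

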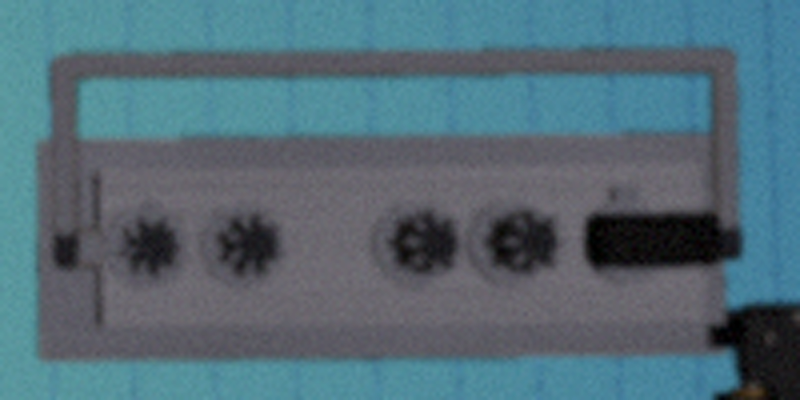

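View pics/s17.png

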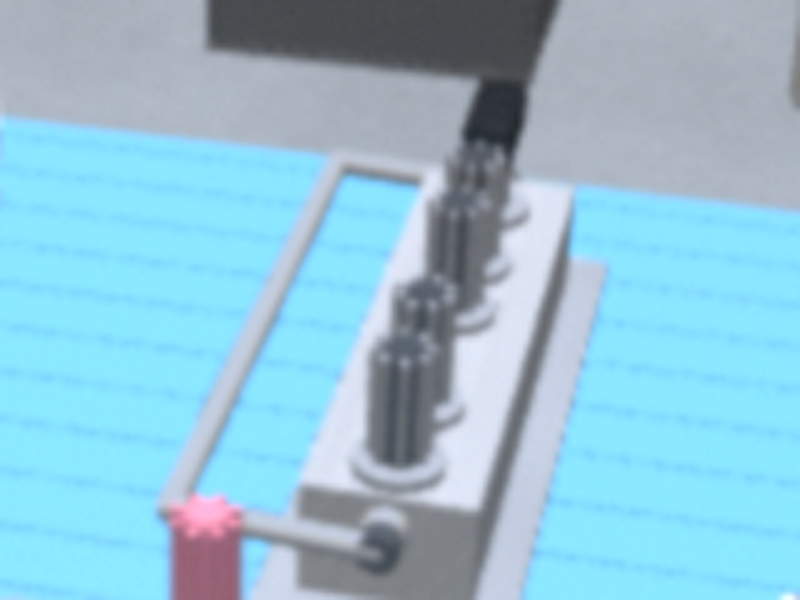

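Run:
```python
from h import *
# project gripper model box points in s11 frame (TCP .5602 .2265 .0818), crop (200,230) x4
t=np.array([.5602,.2265,.0818])
for dx in(-.0935,.0935):
    for dy in(-.0375,0,.0375):
        for dz in(.04,.064,.09,.12):
            print(dx,dy,dz,((proj("side",t+[dx,dy,dz])[0]-[200,230])*4).round())
q=cloud("top",np.load("m5.npz")["d"])
# current gripper as seen from top/side: TCP .3856,-.3056,.2329
```

```text
-0.0935 -0.0375 0.04 [605. 248.]
-0.0935 -0.0375 0.064 [607. 201.]
-0.0935 -0.0375 0.09 [609. 147.]
-0.0935 -0.0375 0.12 [612.  82.]
-0.0935 0 0.04 [583. 317.]
-0.0935 0 0.064 [585. 269.]
-0.0935 0 0.09 [587. 215.]
-0.0935 0 0.12 [590. 148.]
-0.0935 0.0375 0.04 [560. 392.]
-0.0935 0.0375 0.064 [561. 343.]
-0.0935 0.0375 0.09 [563. 288.]
-0.0935 0.0375 0.12 [565. 221.]
0.0935 -0.0375 0.04 [147. 166.]
0.0935 -0.0375 0.064 [140. 119.]
0.0935 -0.0375 0.09 [133.  67.]
0.0935 -0.0375 0.12 [124.   4.]
0.0935 0 0.04 [109. 227.]
0.0935 0 0.064 [101. 180.]
0.0935 0 0.09 [ 92. 127.]
0.0935 0 0.12 [82. 63.]
0.0935 0.0375 0.04 [ 68. 293.]
0.0935 0.0375 0.064 [ 59. 246.]
0.0935 0.0375 0.09 [ 48. 192.]
0.0935 0.0375 0.12 [ 36. 127.]
```

Call:
arm_command(plan=[[0.03,0,0.03,-0.02,0],[0.03,0,0.035,-0.025,0],[0.03,0,0.035,-0.025,0],[0.03,0,0.035,-0.025,0],[0.03,0,0.035,-0.025,0],[0.03,0,0.035,-0.02,0],[0.03,0,0,0,0],[0.03,0,0,0,0],[0.03,0,0,0,0]])

```text
clock: 46.72
tool_pos: [0.5894, -0.1681, 0.2324]
eef_rot: [-0.502, -0.498, 0.503, -0.498]
contact_force: [-0.4, -0.1, 0.3]
opening: 0.335
```

```bash
python3 st.py .5915 -.1663 .13 -.006
```

```text
t 46.73 pos [ 0.5894 -0.1681  0.2324] F [-0.4 -0.1  0.3] open 29.5 q [ 0.46  0.71 -0.47  1.6   0.38  0.92 -0.15]
yaw of tool y: -0.0085  tilt x: [-0.0011 -0.0008 -1.    ] tool z [-0.008 -1.     0.001]
shift to target, tool axes mm [102.4   2.2  -1.9]
roll needed -0.0024605479508617023
```

Call:
arm_command(plan=[[0.03,0.03,0.001,-0.001,0],[0.03,0.035,0.001,0,0],[0.03,0.035,0,0,0],[0.03,0.03,0,0,0],[0.03,0.01,0,0,0],[0.03,0,0,0,0],[0.03,0,0,0,0]])

```text
clock: 47.6
tool_pos: [0.5932, -0.1663, 0.0939]
eef_rot: [0.502, 0.497, -0.501, 0.499]
contact_force: [0.3, -0.2, 0.5]
opening: 0.342
```

```bash
python3 st.py .5915 -.1663 .05 -.006;python3 - <<'E'
from h import *
p,d=r.snapshot("side"); crop("side",p,280,130,440,250,5,"s18.png")
p,d=r.snapshot("top"); crop("top",p,335,180,535,310,4,"t18.png")
E
```

```text
t 47.6 pos [ 0.5932 -0.1663  0.0939] F [ 0.3 -0.2  0.5] open 30.1 q [ 0.41  0.89 -0.38  1.7   0.49  0.65 -0.25]
yaw of tool y: -0.0075  tilt x: [ 0.0024 -0.0005 -1.    ] tool z [-0.007 -1.     0.   ]
shift to target, tool axes mm [43.9 -1.8 -0. ]
roll needed -0.0014706357942211312
```

View pics/s18.png

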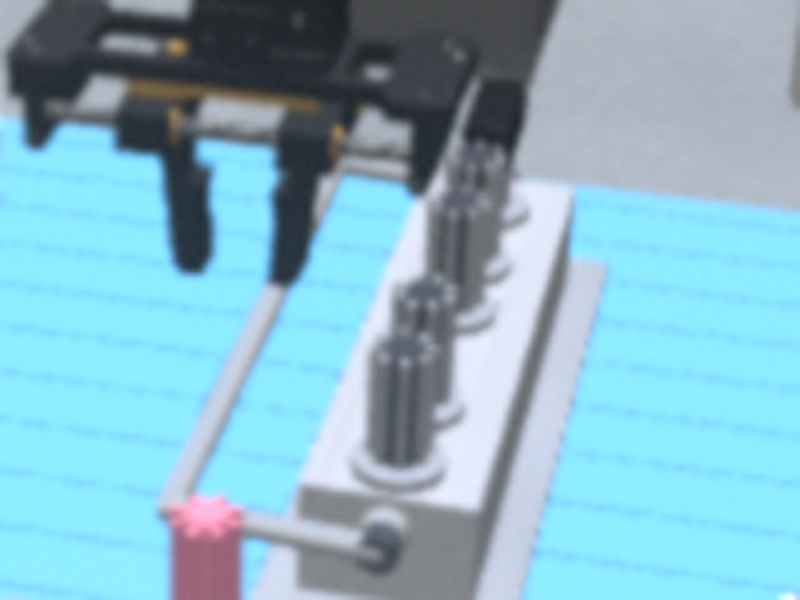

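View pics/t18.png

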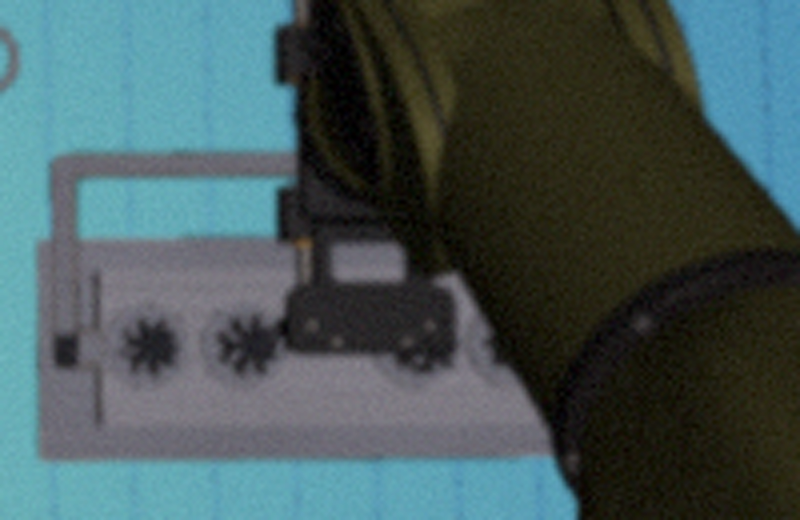

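Run:
```python
from h import *
t=np.array([.5932,-.1663,.0939])
for dz in(.045,.055,.065,.075,.085,.1,.115,.13):
    z=t[2]+dz
    print(dz,"leg bottom left/right corners(side)",(atz("side",np.array([280+412/5,280+428/5]),np.array([130+192/5]*2),z)-t)[:,:2].round(3).tolist(),
     "plate near/low corner", (atz("side",np.array(280+385/5),np.array(130+100/5),z)-t)[:2].round(3),
     "top: leg left",(atz("top",np.array(335+278/4),np.array(180+332/4),z)-t)[:2].round(3),"plate ends",(atz("top",np.array([335+288/4,335+455/4]),np.array([180+350/4]*2),z)-t)[:,:2].round(3).tolist())
```

```text
0.045 leg bottom left/right corners(side) [[-0.074, -0.004], [-0.081, -0.006]] plate near/low corner [-0.046 -0.088] top: leg left [-0.083  0.032] plate ends [[-0.091, 0.028], [-0.092, -0.045]]
0.055 leg bottom left/right corners(side) [[-0.077, 0.014], [-0.084, 0.013]] plate near/low corner [-0.05  -0.067] top: leg left [-0.083  0.033] plate ends [[-0.091, 0.029], [-0.092, -0.043]]
0.065 leg bottom left/right corners(side) [[-0.08, 0.033], [-0.087, 0.031]] plate near/low corner [-0.053 -0.047] top: leg left [-0.083  0.035] plate ends [[-0.091, 0.031], [-0.092, -0.041]]
0.075 leg bottom left/right corners(side) [[-0.083, 0.051], [-0.089, 0.05]] plate near/low corner [-0.057 -0.027] top: leg left [-0.084  0.036] plate ends [[-0.091, 0.032], [-0.092, -0.039]]
0.085 leg bottom left/right corners(side) [[-0.086, 0.07], [-0.092, 0.068]] plate near/low corner [-0.06  -0.007] top: leg left [-0.084  0.037] plate ends [[-0.091, 0.033], [-0.092, -0.037]]
0.1 leg bottom left/right corners(side) [[-0.091, 0.098], [-0.097, 0.096]] plate near/low corner [-0.066  0.024] top: leg left [-0.084  0.039] plate ends [[-0.091, 0.035], [-0.092, -0.034]]
0.115 leg bottom left/right corners(side) [[-0.096, 0.125], [-0.101, 0.124]] plate near/low corner [-0.071  0.054] top: leg left [-0.084  0.041] plate ends [[-0.092, 0.037], [-0.093, -0.031]]
0.13 leg bottom left/right corners(side) [[-0.1, 0.153], [-0.106, 0.152]] plate near/low corner [-0.077  0.085] top: leg left [-0.085  0.043] plate ends [[-0.092, 0.039], [-0.093, -0.028]]
```

Call:
arm_command(plan=[[0.03,0,-0.0015,0.015,0],[0.03,0.02,0,0,0],[0.03,0.01,0,0,0],[0.03,0.004,0,0,0],[0.03,0.002,0,0,0],[0.03,0,0,0,0]])

```text
clock: 48.45
tool_pos: [0.591, -0.1806, 0.0567]
eef_rot: [0.502, 0.498, -0.502, 0.498]
contact_force: [0.2, 0.1, -0.5]
opening: 0.339
```

```bash
python3 st.py .5915 -.181 .05 -.006
```

```text
t 48.45 pos [ 0.591  -0.1806  0.0567] F [ 0.2  0.1 -0.5] open 29.9 q [ 0.42  0.94 -0.35  1.7   0.52  0.59 -0.25]
yaw of tool y: -0.0066  tilt x: [ 0.0005  0.0001 -1.    ] tool z [-0.007 -1.    -0.   ]
shift to target, tool axes mm [6.7 0.5 0.4]
roll needed -0.0005733566030645676
```

Call:
arm_command(plan=[[0.03,0.002,0,0,0],[0.03,0.002,0,0,0],[0.03,0,0,0,0]])

```text
clock: 48.82
tool_pos: [0.5914, -0.1809, 0.0559]
eef_rot: [-0.502, -0.497, 0.502, -0.499]
contact_force: [-2.4, 1.1, 22.1]
opening: 0.341
```

```bash
python3 st.py .5915 -.181 .045 -.006;python3 - <<'E'
from h import *
p,d=r.snapshot("side"); crop("side",p,290,130,410,220,6,"s19.png")
E
```

```text
t 48.83 pos [ 0.5914 -0.1809  0.0559] F [-2.4  1.1 22.1] open 30.1 q [ 0.41  0.95 -0.35  1.7   0.53  0.59 -0.25]
yaw of tool y: -0.0074  tilt x: [ 0.0011 -0.0019 -1.    ] tool z [-0.007 -1.     0.002]
shift to target, tool axes mm [10.9  0.1  0. ]
roll needed -0.001396671190008636
```

View pics/s19.png

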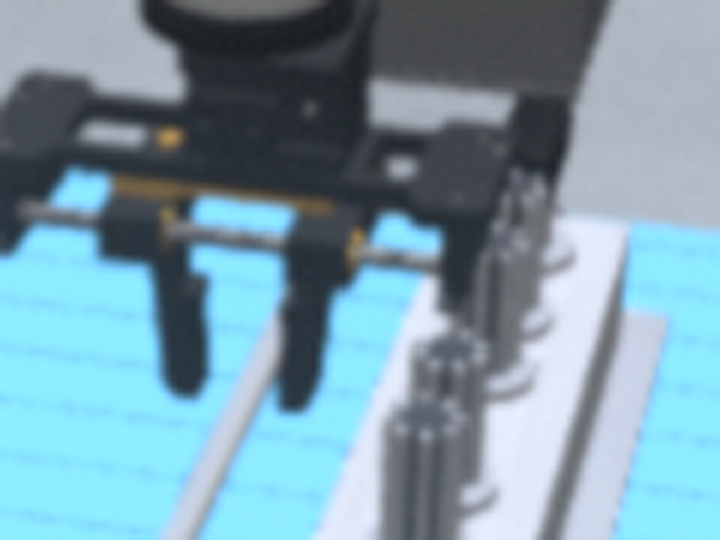

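Call:
arm_command(plan=[[0.03,-0.02,0,0,0],[0.03,-0.04,0.01,0,0],[0.03,-0.02,0.03,-0.005,0],[0.03,0,0,0,-0.174],[0.0,0,0,0,-0.174],[0.0,0,0,0,-0.174],[0.0,0,0,0,-0.174],[0.0,0,0,0,-0.174],[0.0,0,0,0,-0.174],[0.0,0,0,0,-0.174],[0.0,0,0,0,-0.174],[0.0,0,0,0,-0.174]], force=20)

```text
clock: 50.38
tool_pos: [0.6309, -0.1766, 0.1331]
eef_rot: [0.002, 0.707, -0.002, 0.707]
contact_force: [-0.1, 0.3, -0.9]
opening: 0.004
```

```bash
python3 st.py .635 -.1665 .03 1.565;python3 - <<'E'
from h import *
p,d=r.snapshot("side"); crop("side",p,200,70,440,250,3.3,"s20.png")
E
```

```text
t 50.38 pos [ 0.6309 -0.1766  0.1331] F [-0.1  0.3 -0.9] open 0.3 q [ 0.6   0.97 -0.81  1.54  0.8   0.99  1.11]
yaw of tool y: 1.5644  tilt x: [ 0.0007 -0.0005 -1.    ] tool z [ 1.    -0.006  0.001]
shift to target, tool axes mm [103.1  10.2   4. ]
roll needed -0.0006264006454821391
```

View pics/s20.png

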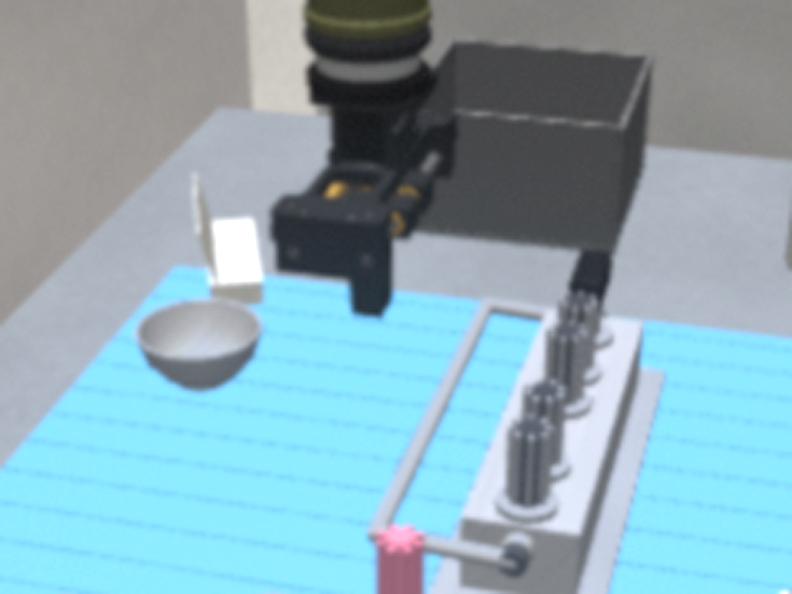

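Call:
arm_command(plan=[[0.0,0.025,0.005,0.002,0],[0.0,0.03,0.004,0.002,0],[0.0,0.03,0,0,0],[0.0,0.018,0,0,0],[0.0,0,0,0,0],[0.0,0,0,0,0]])

```text
clock: 51.18
tool_pos: [0.6356, -0.1671, 0.0304]
eef_rot: [0.004, 0.707, -0.004, 0.708]
contact_force: [-1.0, 0.3, 0.1]
opening: 0.005
```

Call:
arm_command(plan=[[0.0,0,0,-0.008,0],[0.0,0,0,-0.006,0],[0.0,0,0,-0.003,0],[0.0,0,0,-0.003,0],[0.0,0,0,0,0]])

```text
clock: 51.8
tool_pos: [0.6147, -0.1671, 0.0296]
eef_rot: [0.004, 0.707, -0.004, 0.707]
contact_force: [0.1, -0.5, 0.0]
opening: 0.006
```

```bash
python3 st.py .607 -.1665 .03 1.565;python3 - <<'E'
from h import *
p,d=r.snapshot("side"); crop("side",p,280,130,440,250,5,"s21.png")
E
```

```text
t 51.8 pos [ 0.6147 -0.1671  0.0296] F [ 0.1 -0.5  0. ] open 0.5 q [ 0.56  1.08 -0.72  1.63  0.94  0.8   0.98]
yaw of tool y: 1.5590  tilt x: [-0.     -0.0001 -1.    ] tool z [ 1.    -0.012 -0.   ]
shift to target, tool axes mm [-0.4  0.5 -7.7]
roll needed -0.0060084972539562465
```

View pics/s21.png

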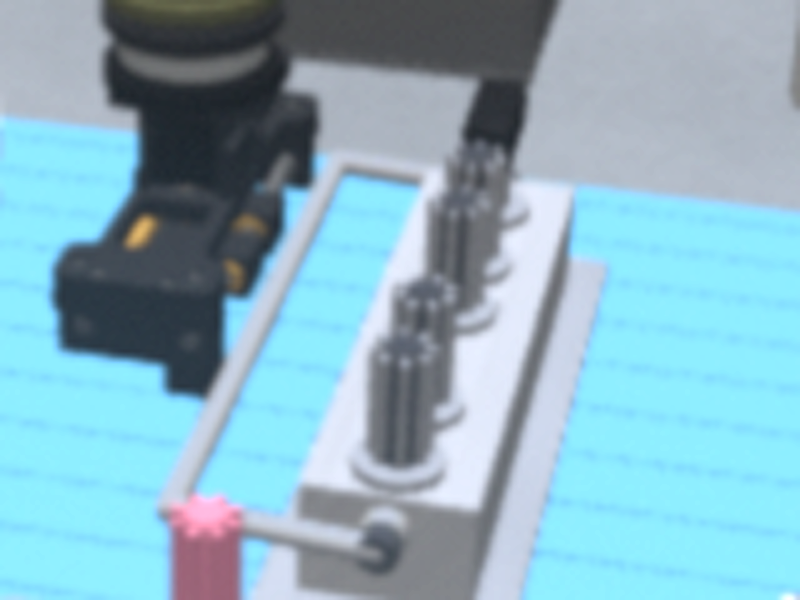

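Call:
arm_command(plan=[[0.0,0,0,-0.003,0],[0.0,0,0,-0.003,0],[0.0,0,0,-0.002,0],[0.0,0,0,0,0]])

```text
clock: 52.35
tool_pos: [0.6081, -0.1669, 0.0298]
eef_rot: [0.004, 0.706, -0.004, 0.708]
contact_force: [3.6, 0.1, -3.9]
opening: 0.002
```

Call:
arm_command(plan=[[0.0,0,0,-0.001,0],[0.0,-0.002,0,-0.001,0],[0.0,-0.003,0,0,0],[0.0,-0.003,0,0,0],[0.0,-0.003,0,0,0]])

```text
clock: 52.98
tool_pos: [0.6069, -0.1669, 0.0411]
eef_rot: [0.004, 0.706, -0.004, 0.708]
contact_force: [4.5, -0.5, -2.9]
opening: 0.007
```

```bash
python3 st.py;python3 - <<'E'
from h import *
p,d=r.snapshot("side"); crop("side",p,280,130,440,250,5,"s22.png")
E
```

```text
t 52.98 pos [ 0.6069 -0.1669  0.0411] F [ 4.5 -0.5 -2.9] open 0.6 q [ 0.57  1.06 -0.72  1.66  0.94  0.8   0.97]
yaw of tool y: 1.5588  tilt x: [ 0.0039  0.0003 -1.    ] tool z [ 1.    -0.012  0.004]
```

View pics/s22.png

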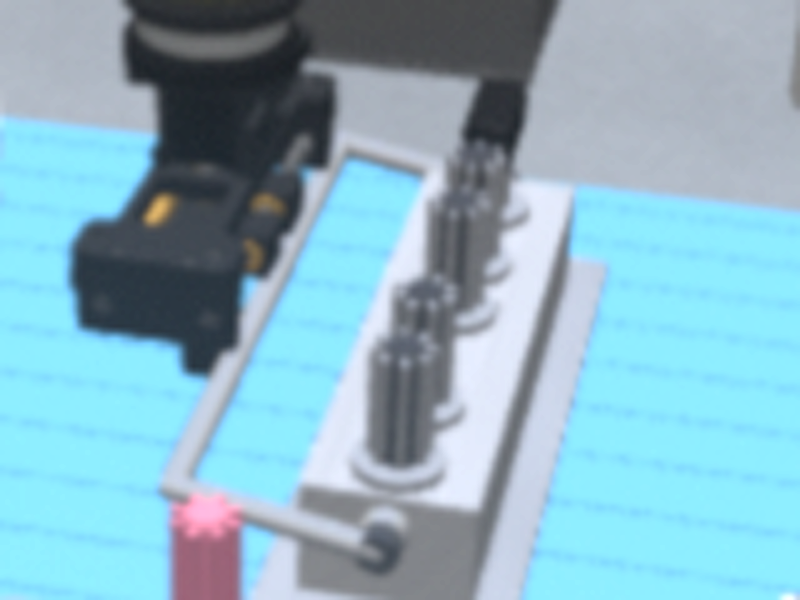

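Call:
arm_command(plan=[[0.0,-0.004,0,-0.002,0],[0.0,-0.004,0,-0.001,0],[0.0,-0.004,0,-0.0015,0],[0.0,-0.004,0,-0.0015,0],[0.0,-0.004,0,-0.002,0],[0.0,-0.004,0,-0.002,0],[0.0,-0.004,0,-0.002,0],[0.0,-0.004,0,-0.002,0]])

```text
clock: 54.02
tool_pos: [0.5949, -0.1668, 0.0743]
eef_rot: [0.004, 0.704, -0.004, 0.71]
contact_force: [7.9, -1.0, 1.0]
opening: 0.006
```

```bash
python3 st.py;python3 - <<'E'
from h import *
p,d=r.snapshot("side"); crop("side",p,280,130,440,250,5,"s23.png")
E
```

```text
t 54.02 pos [ 0.5949 -0.1668  0.0743] F [ 7.9 -1.   1. ] open 0.5 q [ 0.6   1.   -0.75  1.7   0.91  0.82  0.98]
yaw of tool y: 1.5587  tilt x: [ 0.0083  0.0002 -1.    ] tool z [ 1.    -0.012  0.008]
```

View pics/s23.png

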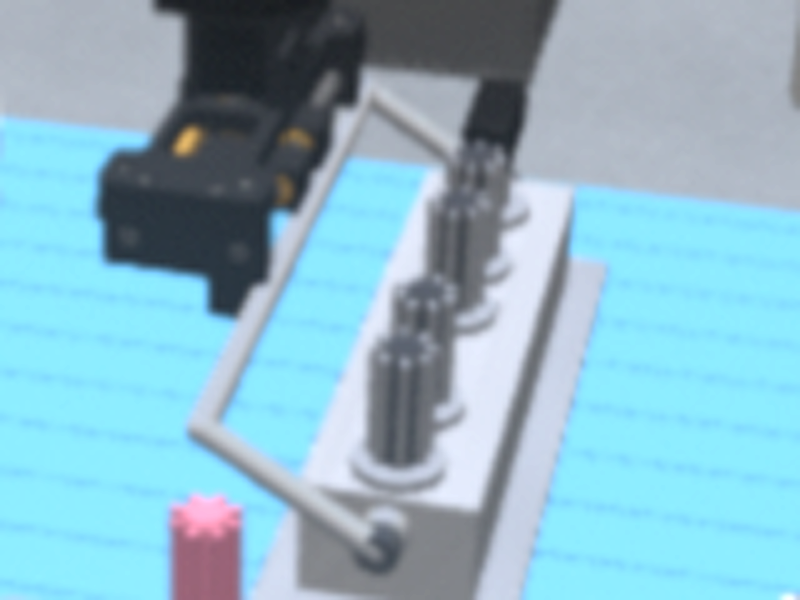

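Call:
arm_command(plan=[[0.0,-0.0045,0,-0.004,0],[0.0,-0.0045,0,-0.004,0],[0.0,-0.0045,0,-0.004,0],[0.0,-0.0035,0,-0.0045,0],[0.0,-0.0035,0,-0.0045,0],[0.0,-0.0035,0,-0.0045,0],[0.0,-0.0025,0,-0.005,0],[0.0,-0.0025,0,-0.005,0],[0.0,-0.0025,0,-0.005,0]])

```text
clock: 55.2
tool_pos: [0.5544, -0.1658, 0.1065]
eef_rot: [0.004, 0.704, -0.004, 0.71]
contact_force: [5.5, -0.5, 4.6]
opening: 0.006
```

```bash
python3 st.py;python3 - <<'E'
from h import *
p,d=r.snapshot("side"); crop("side",p,280,100,440,220,5,"s24.png")
E
```

```text
t 55.2 pos [ 0.5544 -0.1658  0.1065] F [ 5.5 -0.5  4.6] open 0.6 q [ 0.64  0.92 -0.77  1.81  0.89  0.79  0.96]
yaw of tool y: 1.5590  tilt x: [ 0.0087  0.0002 -1.    ] tool z [ 1.    -0.012  0.009]
```

View pics/s24.png

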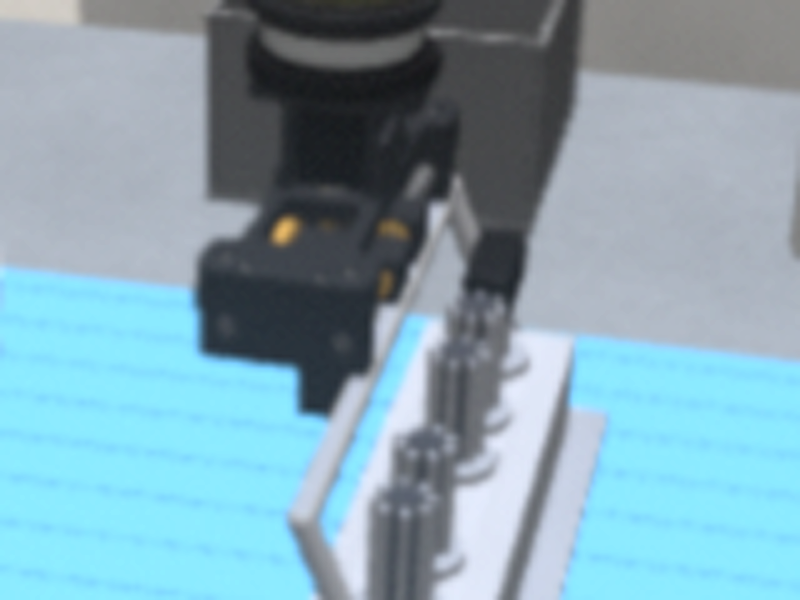

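Call:
arm_command(plan=[[0.0,-0.002,0,-0.005,0],[0.0,-0.002,0,-0.005,0],[0.0,-0.002,0,-0.005,0],[0.0,-0.002,0,-0.005,0],[0.0,-0.002,0,-0.005,0],[0.0,0,0,-0.003,0],[0.0,0,0,-0.003,0],[0.0,0,0,0,0]])

```text
clock: 56.25
tool_pos: [0.5211, -0.166, 0.114]
eef_rot: [0.004, 0.706, -0.004, 0.708]
contact_force: [6.4, -0.9, -5.1]
opening: 0.008
```

```bash
python3 st.py
```

```text
t 56.25 pos [ 0.5211 -0.166   0.114 ] F [ 6.4 -0.9 -5.1] open 0.7 q [ 0.67  0.88 -0.77  1.89  0.9   0.76  0.93]
yaw of tool y: 1.5589  tilt x: [ 0.0036  0.0006 -1.    ] tool z [ 1.    -0.012  0.004]
```

Call:
arm_command(plan=[[0.0,0,0,-0.0015,0],[0.0,0,0,-0.0015,0],[0.0,0,0,0,0]])

```text
clock: 56.62
tool_pos: [0.521, -0.166, 0.1142]
eef_rot: [0.005, 0.704, -0.004, 0.71]
contact_force: [12.7, -0.2, -10.8]
opening: 0.006
```

Call:
arm_command(plan=[[0.0,0,0,-0.001,0],[0.0,0,0,0,0]])

```text
clock: 56.88
tool_pos: [0.521, -0.166, 0.1142]
eef_rot: [0.005, 0.703, -0.004, 0.711]
contact_force: [15.4, -1.1, -11.2]
opening: -0.001
```

```bash
python3 st.py
```

```text
t 56.88 pos [ 0.521  -0.166   0.1142] F [ 15.4  -1.1 -11.2] open -0.1 q [ 0.67  0.88 -0.77  1.9   0.91  0.74  0.92]
yaw of tool y: 1.5587  tilt x: [ 0.0109  0.0017 -0.9999] tool z [ 1.    -0.012  0.011]
```

Call:
arm_command(plan=[[0.0,0,0,0.004,0],[0.0,0,0,0.015,0],[0.0,0,0,0.03,0],[0.0,-0.03,0,0.03,0],[0.0,-0.05,0,0.02,0],[0.0,-0.05,0,0,0],[0.0,-0.03,0,0,0],[0.0,0,0,0,0]])

```text
clock: 57.88
tool_pos: [0.6144, -0.1671, 0.2758]
eef_rot: [0.004, 0.707, -0.005, 0.708]
contact_force: [-0.5, 0.8, 0.1]
opening: 0.01
```

```bash
python3 st.py
python3 - <<'E'
from h import *
p,d=r.snapshot("top"); cv2.imwrite("pics/t9.png",p[:,:,::-1])
p2,d2=r.snapshot("side"); crop("side",p2,280,110,440,230,5,"s25.png");cv2.imwrite("pics/s25f.png",p2[:,:,::-1])
for n,dd in(("top",d),("side",d2)):
    q=cloud(n,dd); a=q[(q[...,2]>.1265)&(q[...,2]<.15)&(abs(q[...,0]-.505)<.05)&(q[...,1]<-.05)&(q[...,1]>-.355)]
    print(n,len(a),a.mean(0),np.percentile(a,[5,50,95],axis=0).round(4).tolist())
E
```

```text
t 57.88 pos [ 0.6144 -0.1671  0.2758] F [-0.5  0.8  0.1] open 0.9 q [ 0.64  0.79 -0.91  1.46  0.65  1.2   1.2 ]
yaw of tool y: 1.5586  tilt x: [ 0.0016 -0.0012 -1.    ] tool z [ 1.    -0.012  0.002]
top 1019 [ 0.50560536 -0.18455899  0.13714415] [[0.5004, -0.3038, 0.1331], [0.5056, -0.1856, 0.1372], [0.5109, -0.0653, 0.1407]]
side 388 [ 0.50373266 -0.18421126  0.13684156] [[0.4989, -0.3349, 0.1332], [0.5034, -0.1752, 0.1372], [0.5095, -0.0612, 0.1394]]
```

View pics/t9.png

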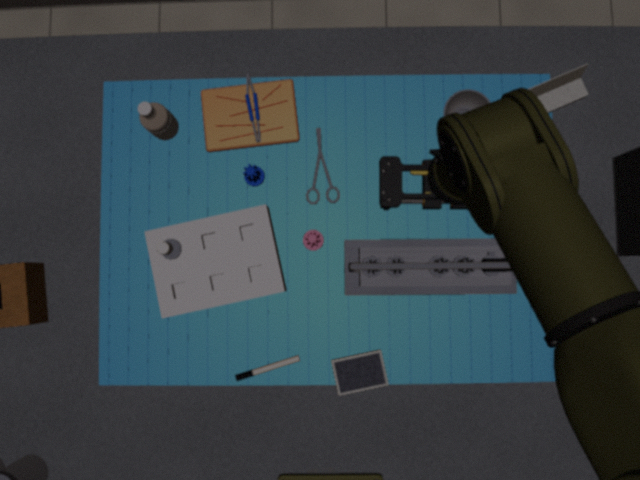

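View pics/s25.png

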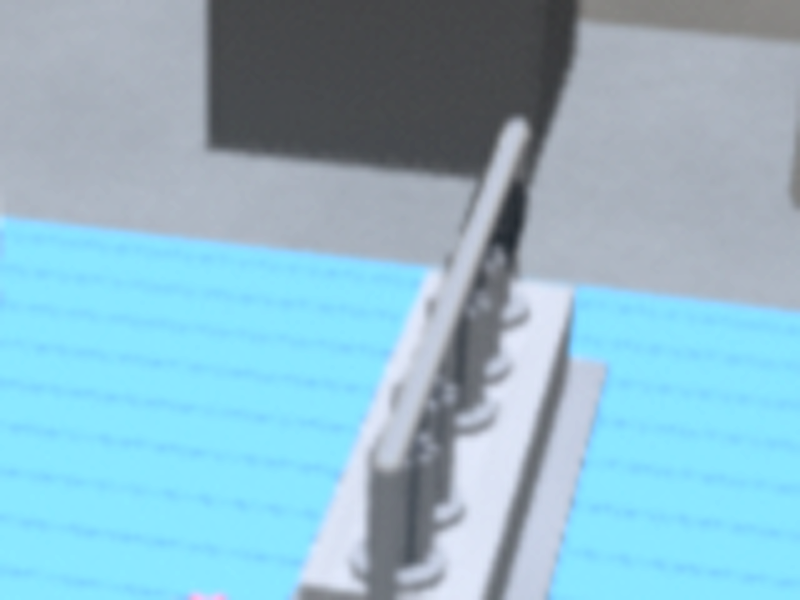

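View pics/s25f.png

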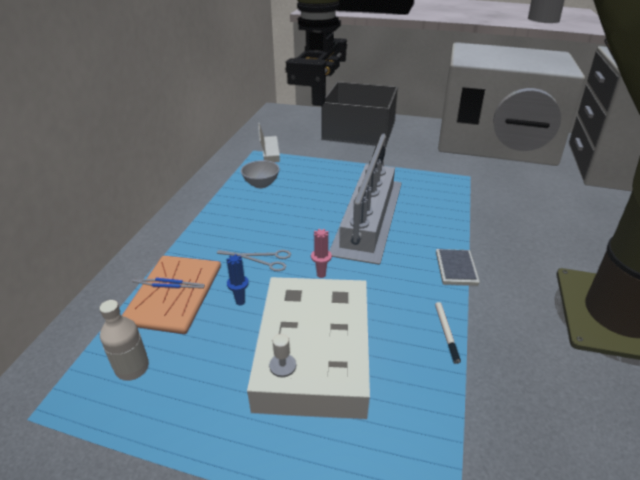

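```bash
python3 -c "
from plant import r
print(r.finish_job())"
```

```text
the job is handed in; nothing more can be done
None
```

I put all four reamers and the T-handle back in the block, closed the bail over them, and handed the job in at about 58 s. I got no verdict back.

**Reamers:** Each was pressed until it stopped, at about 35–42 N. The depth camera showed all four heads at the same height, about 0.12 m, which matches fully home.

**T-handle:** It dropped past the key without any contact force. It met the block at the expected depth, and the last top reading matches fully home.

**Bail:** I pushed it over from behind with closed fingers until it hit its stop. The crossbar lies within 1 mm of the block's centre line in both cameras, so its angle is about 0.

**Bystanders:** The brush is still in the rack and neither the rack nor the needle holder looks moved. The gripper was clear of everything at hand-in.

**Pinching the bail failed:** On the way down to pinch it, the gripper's body touched a reamer head at about 22 N, under the 40 N limit. I backed off and switched to pushing.

**Camera disagreement:** The two cameras differed by 1–2 mm on absolute position but agreed on distances between objects to under 1 mm.

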